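Charge the bench mill from the shaker tray

ROBOT

A 6-joint arm with a two-finger parallel gripper is mounted at the origin on a cart in front of the work surface, level with it; the furniture and walls round the work are solid. World frame = base frame: x ahead of the robot, y to its left, z up, the work surface at z = 0. Lengths are in m, angles in degrees, forces in N, time in s.
With the tool pointing down it reaches from about 0.375 to 0.9 m from the base axis. Payload 3.1 kg.
Tool frame: the origin (TCP) lies on the centre line of the jaws, within the pads' length; the fingertips stand 14 mm ahead of it and the grasp point (between the pads) lies 5 mm behind it (bot.tips_ahead is the distance from the TCP to the fingertips, in m); z points along the fingers, y is the line along which they close (so a half turn about z gives the same grasp; the last joint's range is limited). The gripper opens to 87 mm and grips with 3 to 60 N. Pads are 19 mm wide; open, the fingers measure 117 mm over their backs; the gripper's body (75 mm by 190 mm) begins 51 mm behind the grasp point.
Start: joints at [53.944, 30.224, 82.088, -0, 67.689, -10.227], TCP at [0.272, 0.563, 0.237] pointing down, gripper open.
Joint ranges: [-176.69, 176.69], [-43.24, 126.21], [12.49, 139.97], [-82, 262], [0, 151.66], [-163.58, 163.58]. Speed limits (degrees/s): [159.86, 159.86, 180, 180, 180, 180].

INTERFACE

Orientations are given as a 3x3 rotation matrix whose columns are the frame's x, y, z axes.
In Python, from rig import bot gives the robot as it stands.
- The arm moves only by the tool play_rows, never from a script. Its argument "moves" is a list that holds one entry, the list of rows, each a list of 6 numbers: the shift along the tool's x, y, z in mm, then the turn, a rotation vector about the tool's x, y, z in rad. A call has 1 to 5 rows; each row shifts and turns the commanded pose from where the row before left it, along the tool's axes as they then stand; what a row does not reach is not made up. A row lasts 1/10 s, in which the tool goes at most 50 mm and 8.59 degrees, less where a joint would pass 70% of its speed; a pose out of reach is approached as far as the arm can. A call with a gripper value outside its range is refused whole. "fingers" is the opening, from -1 (shut) to 1 (fully open), set as the call begins (left out, the last holds). The fingers move at their own pace and stop on an object; the grip force is fixed at half the most. Time passes only in rows, so rows that do not move let the fingers close. It gives the time, the measured TCP pose, the force, the opening and the grip force at its end, in the units of the state.
- bot.read_state(): the state, without advancing time (a new reading comes with each control period).
- bot.capture(name): name is "scene" or "top"; returns a dict with "image" (384x512x3 uint8, blue, green, red), "fx", "fy", "cx", "cy" (pixels), "R" (3x3) and "t" (3): a world point X has camera coordinates R X + t. Camera axes: x right, y down, z forward; pixel columns grow to the right and rows downward; lengths in m; the calibration is good to about 2 mm. A picture is of the moment at which its call begins. There is no depth.
- bot.hand_in(): hands the job in; it is judged then, once.
Trained networks look in a picture, given as the dict that the camera call returned (one of the last four; its "shot" number tells which), for a name from the list of things; names that differ only in an ending like _2 or _b are one class to them, and where a whole thing is asked for, a point or a joint stands for the part that bears it (a point fixed in the world has none). Each returns a list of dicts, best first, with "confidence" (0 to 1); they miss things now and then, are a little off and sometimes report something else, mostly with a low value. They report only what shows in the picture. A call takes as long as a camera call. They do not tell look-alikes from the thing itself.
- bot.search_frame(picture, query): "centre" ([column, row] in pixels, amid what is visible of it).
- bot.silhouettes(picture, query): "pixels" (384x512 bool, what is visible of it) and "centre" ([column, row] in pixels, amid what is visible of it).
- bot.pinpoint(picture, query): "centre" ([column, row] in pixels: a listed point, or the origin of a listed thing).
The state is a dict: "time_s": time; "joint_positions": joint angles; "qvel": joint speeds; "tau": joint torques, N m; "position": TCP position; "tcp_rot": TCP orientation; "force": force on the tool from outside, world axes, zero at the start; "moment": the same for the moment, N m; "opening": opening from 0.0 (shut) to 1.0 (fully open); "grasp_force": force on a finger pad.
Only numpy, scipy, OpenCV 4.12 (cv2) and the standard library are available. Lean on these libraries where they do the work, as an engineer would, in place of code of your own. Each camera call takes 0.05 s, during which the arm holds its last target. There are 200 camera calls.

TASK

Gather the loose milling cylinders from the bench into the tray on the shaker and undo the black hand knob that clamps the tray; the knob has a left-hand thread, so turn it clockwise, about three quarters of a turn or a little more, and never tighter. Then draw the tray out from under the knob, tip all its cylinders into the open hopper and put the empty tray back upright on the shaker plate. After tipping, break the hopper lid's locked stay at its knuckle and lower the lid gently until it is fully shut, leaving the other things on the bench alone.

Things in the scene. Friction and masses are not known exactly. Their poses are not given: they have to be found in the camera images.
- slug1_c (a point): a white ceramic milling cylinder, 40 mm across and 40 mm tall, about 50 g; this point is its centre, z is its own axis. Starts in the tray.
- slug2_c (a point): a white ceramic milling cylinder, 40 mm across and 40 mm tall, about 50 g; this point is its centre, z is its own axis. Starts standing on the bench in front of the hopper, or is absent; two to four of these are present.
- slug3_c (a point): a white ceramic milling cylinder, 40 mm across and 40 mm tall, about 50 g; this point is its centre, z is its own axis. Starts standing on the bench in front of the hopper, or is absent; two to four of these are present.
- slug4_c (a point): a white ceramic milling cylinder, 40 mm across and 40 mm tall, about 50 g; this point is its centre, z is its own axis. Starts standing on the bench in front of the hopper, or is absent; two to four of these are present.
- slug5_c (a point): a white ceramic milling cylinder, 40 mm across and 40 mm tall, about 50 g; this point is its centre, z is its own axis. Starts standing on the bench in front of the hopper, or is absent; two to four of these are present.
- tray_grip (a point): the centre of the tray's black handle: an upright plate 14 mm thick along y, free for grasping from x = -25 to +20 mm of this point, rising 16 mm above it and reaching 24 mm below it. The point lies 58 mm above the tray's underside. Frame: z up, +x from the handle across the tray, +y away from its pouring end.
- tray: the open steel tray, about 0.25 kg; origin at the middle of its underside, 88 mm along +x and 58 mm below the handle's point, same axes. Inside it is 110 mm wide (x = -55 to 55 mm); the 4 mm thick flat floor runs from y = +76 to -50 mm, then slopes up to the pouring lip; the other three walls are 50 mm tall.
- tray_lip (a point): middle of the tray's open pouring lip (110 mm wide along x), 105 mm along the tray's -y from its middle and 20 mm above its underside; a ramp of 15 degrees leads up to it from the floor. Same axes as the tray.
- tray_fork (a point): between the prong tips of the forked lug on the tray's +x side (8 mm thick, at the underside), 124 mm along +x from the tray's middle. It embraces the clamp stud; the tips are raised 5 mm and lock behind the washer until the knob is undone. Then the tray is drawn out level along its own -x by at least 45 mm before it is lifted.
- knob_grip (a point): the black round hand knob, 44 mm across the plain part (50 mm over its lobes) and 28 mm tall, on the shaker's upright stud; this point is on its axis, 12 mm below its top, and is higher than the tray's walls. Under it, on a 22 mm neck, is the 32 mm washer that clamps the tray's lug.
- knob (a joint): turn of the knob in rad, growing clockwise seen from above: it starts near 0 (tight); clockwise loosens it (left-hand thread). Knob and washer rise 2.2 mm per rad; from 4.2 rad the tray can be drawn out; the thread ends at 6.6. Below 0 it jams on the tray. It resists with 0.12 N m and stays where it is left.
- plate_centre (a point): centre of the top of the shaker's plate, 240 mm along x by 180 mm along y, 45 mm above the bench, z up; the stud is 85 mm along +x from this point. The tray's handle points to -x of the plate at the start.
- hopper_mouth (a point): centre of the hopper's mouth at rim height, 120 mm above the bench. Axes: +x toward the lid's hinge (away from the robot), -y toward the stay, z up. Outside 170 x 170 mm, walls 5 mm, inner floor 95 mm below the rim. The hinge line of the lid lies along y at x = +85 mm, z = +4 mm.
- hood_edge (a point): middle of the black grip strip (16 mm wide, 12 mm thick, 130 mm long) on the lid's free edge, 177 mm from the hinge; with the lid open it is the lid's top edge. The lid is a 6 mm aluminium plate, 170 mm wide along y. In this point's frame z points up and x away from the robot while the lid stands open; it turns with the lid.
- hood (a joint): angle of the lid in rad: 0 standing open at 75 degrees from level, held by the locked stay; grows as it is lowered; about 1.31 is fully shut. Its hinge is stiff (0.32 N m), so with the stay broken it stays where it is left.
- stay_pin (a point): middle of the round grip pin at the knuckle of the lid's folding stay, on the hopper's -y side: 14 mm thick, along the hopper's y, free from 30 mm on the hopper's side of this point to 22 mm on the other, ending in a 20 mm button. The stay lies in a plane parallel to the hopper's side, 98 mm from its middle.
- stay_upper (a joint): bend of the stay at its knuckle in rad: 0 locked (the knuckle stands 8 mm past straight, on a stop, toward the lid's hinge); to break it the pin is pulled about 20 mm or more toward the hopper's -x (toward the robot) and slightly up, through the straight position (0.2) and beyond; it grows as the stay folds.
- white_pot: bystander: a closed white pot, 70 mm across, 80 mm tall, right of the hopper's front; origin at its underside. Leave it alone.
- scraper: bystander: a scraper, 200 mm long, lying right of the hopper, origin at its underside. Leave it alone.
- tape_roll: bystander: a roll of tape, 68 mm across, 18 mm high, lying in front left; origin at its underside. Leave it alone.
There are look-alikes about, which are no part of the job. Leave any blue look-alike of the part that bears slug5_c alone.

How it is judged (in metres and radians):
On the way, in this order (a step that is already met when the one before it is completed fails the run):
1. the knob is undone (at least 4.2 rad clockwise) and every cylinder lies in the tray, the tray upright on the shaker plate (value of joint knob above 4.2 rad and horizontal distance between tray_grip and plate_centre below 0.2 m and angle between tray_grip's own z axis and vertical below 0.12 rad and z of tray_grip in the frame of plate_centre between 0.045 and 0.075 m and x of slug1_c in the frame of tray_grip between 0.033 and 0.143 m and y of slug1_c in the frame of tray_grip between -0.1 and 0.08 m and z of slug1_c in the frame of tray_grip between -0.055 and 0.02 m and x of slug2_c in the frame of tray_grip between 0.033 and 0.143 m and y of slug2_c in the frame of tray_grip between -0.1 and 0.08 m and z of slug2_c in the frame of tray_grip between -0.055 and 0.02 m and x of slug3_c in the frame of tray_grip between 0.033 and 0.143 m and y of slug3_c in the frame of tray_grip between -0.1 and 0.08 m and z of slug3_c in the frame of tray_grip between -0.055 and 0.02 m and x of slug4_c in the frame of tray_grip between 0.033 and 0.143 m and y of slug4_c in the frame of tray_grip between -0.1 and 0.08 m and z of slug4_c in the frame of tray_grip between -0.055 and 0.02 m and x of slug5_c in the frame of tray_grip between 0.033 and 0.143 m and y of slug5_c in the frame of tray_grip between -0.1 and 0.08 m and z of slug5_c in the frame of tray_grip between -0.055 and 0.02 m), for 0.2 s.
2. the tray is tipped over the hopper (angle between tray_grip's own z axis and vertical above 0.7 rad and height (world z) of tray_grip above 0.12 m and horizontal distance between tray_grip and hopper_mouth below 0.25 m).
3. every cylinder lies in the hopper (x of slug1_c in the frame of hopper_mouth between -0.08 and 0.08 m and y of slug1_c in the frame of hopper_mouth between -0.08 and 0.08 m and z of slug1_c in the frame of hopper_mouth between -0.11 and -0.015 m and x of slug2_c in the frame of hopper_mouth between -0.08 and 0.08 m and y of slug2_c in the frame of hopper_mouth between -0.08 and 0.08 m and z of slug2_c in the frame of hopper_mouth between -0.11 and -0.015 m and x of slug3_c in the frame of hopper_mouth between -0.08 and 0.08 m and y of slug3_c in the frame of hopper_mouth between -0.08 and 0.08 m and z of slug3_c in the frame of hopper_mouth between -0.11 and -0.015 m and x of slug4_c in the frame of hopper_mouth between -0.08 and 0.08 m and y of slug4_c in the frame of hopper_mouth between -0.08 and 0.08 m and z of slug4_c in the frame of hopper_mouth between -0.11 and -0.015 m and x of slug5_c in the frame of hopper_mouth between -0.08 and 0.08 m and y of slug5_c in the frame of hopper_mouth between -0.08 and 0.08 m and z of slug5_c in the frame of hopper_mouth between -0.11 and -0.015 m), for 0.2 s.
4. the stay is broken at its knuckle while the lid is still up (value of joint stay_upper above 0.35 rad and value of joint hood below 0.7 rad).
At the end, for the whole second after the job is handed in: lid shut to within 0.05 rad, every cylinder in the hopper below its rim, the knob still undone (over 4.0 rad), and the tray at rest and released, upright (within 0.12 rad) on the shaker plate, its handle within 200 mm of the plate's centre (all of step 3 and value of joint hood above 1.26 rad and value of joint knob above 4 rad and horizontal distance between tray_grip and plate_centre below 0.2 m and angle between tray_grip's own z axis and vertical below 0.12 rad and z of tray_grip in the frame of plate_centre between 0.045 and 0.075 m and linear speed of tray below 0.02 m/s); the robot touches nothing.
It fails at once if the knob is forced tighter (value of joint knob below -0.3 rad).
It fails at once if the lid is dropped or slammed (faster than 1.8 rad/s) (velocity of joint hood above 1.8 rad/s).
It fails at once if the white pot is pushed more than 40 mm (distance of white_pot from where it was at the start of the episode above 0.04 m).
It fails at once if the scraper is pushed more than 40 mm (distance of scraper from where it was at the start of the episode above 0.04 m).
It fails at once if the tape roll is pushed more than 40 mm (distance of tape_roll from where it was at the start of the episode above 0.04 m).
Of slug2, slug3, slug4, slug5 only 2 to 4 are there at a start; the rules pass over those that are not, and their reading is None.
At some moment in a run one of slug2, slug3, slug4, slug5 may be knocked a few centimetres aside while the robot is not near it.
It also fails if it takes over 200 s, if anything falls off the work surface, if the arm or the gripper's body presses on something with over 40 N, if the wrist force passes 120 N, or if a joint passes its speed limit or range.

## Working session

There is one attempt and no reset: what is moved stays moved. The work goes in short steps, Python scripts to look and compute and a tool call to move; the robot and the scene stay as the last step left them, time stands still between calls to the robot, and variables do not carry over. Pictures are saved under pics/ and viewed, at most 14 in all, crops included, and the job is handed in when it is done.

Besides the shell and the picture viewer there is one more tool, called after ">>>" by a JSON object that holds its "name" and its "arguments", one argument or row to a line. play_rows: Moves the arm, as the interface text tells. Its arguments: {"type":"object","properties":{"moves":{"type":"array","items":{"type":"array","items":{"type":"array","items":{"type":"number"}}}},"fingers":{"type":"number"}},"required":["moves"]}

```bash
ls; mkdir -p pics
python3 - <<'E'
from rig import bot
import cv2
s=bot.read_state(); print(s['time_s'],s['position'],s['tcp_rot'],s['opening'])
for n in ("scene","top"):
    p=bot.capture(n); cv2.imwrite(f"pics/{n}0.png",p["image"]); print(n,p['fx'],p['cx'],p['cy'],p['R'],p['t'])
    for q in ("slug1_c","slug2_c","tray_grip","knob_grip","plate_centre","hopper_mouth","hood_edge","stay_pin","white_pot","scraper","tape_roll","tray_lip","tray_fork"):
        try: print(q,[(x['centre'] if not hasattr(x['centre'],'round') else x['centre'].round(1),round(x['confidence'],2)) for x in bot.pinpoint(p,q)][:7])
        except Exception as e: print(q,e)
E
```

```text
pics
0.0 [0.27189154 0.56199184 0.23558523] [[-9.00089297e-01  4.35703847e-01 -1.18915390e-03]
 [ 4.35705364e-01  9.00087631e-01 -1.75831145e-03]
 [ 3.04239649e-04 -2.10075805e-03 -9.99997747e-01]] 0.9977523380088649
scene 363.8298434952069 257.18521771316153 190.21478355249207 [[ 0.79210053 -0.61032451  0.00898571]
 [-0.38584247 -0.51205837 -0.76741241]
 [ 0.47297181  0.60440071 -0.64109082]] [-0.50815216  0.30220498  0.87917297]
slug1_c [([237.6, 193.1], 0.74)]
slug2_c [([237.8, 294.4], 0.37)]
tray_grip [([214.4, 206.6], 0.64)]
knob_grip [([217.8, 208.2], 0.73), ([265.6, 173.6], 0.57)]
plate_centre []
hopper_mouth [([290.4, 240.7], 0.68)]
hood_edge [([314.8, 175.5], 0.92), ([336.7, 256.3], 0.43)]
stay_pin [([337.9, 255.5], 0.54)]
white_pot [([286.1, 344.7], 0.71)]
scraper [([351.0, 317.6], 0.86), ([271.1, 187.8], 0.68)]
tape_roll [([161.0, 210.2], 0.73), ([292.6, 240.0], 0.33)]
tray_lip [([264.2, 221.4], 0.95)]
tray_fork [([270.8, 189.3], 0.87)]
top 384.63665256649887 250.8393849705313 183.4636641212987 [[ 0.00507564 -0.99998081  0.00355271]
 [-0.98688144 -0.00558239 -0.16135013]
 [ 0.16136686 -0.00268715 -0.98689083]] [-0.15607763  0.54424561  1.11334617]
slug1_c [([190.5, 169.2], 0.75)]
slug2_c []
tray_grip [([201.6, 201.9], 0.73)]
knob_grip [([200.3, 133.9], 0.72), ([205.4, 174.8], 0.63), ([200.2, 135.5], 0.4)]
plate_centre []
hopper_mouth [([285.6, 176.3], 0.94)]
hood_edge [([292.9, 145.6], 0.87)]
stay_pin [([340.1, 166.6], 0.67)]
white_pot [([335.2, 228.8], 0.77)]
scraper [([346.1, 171.2], 0.59)]
tape_roll [([136.9, 238.5], 0.61), ([235.7, 169.9], 0.24)]
tray_lip [([235.8, 171.6], 0.72), ([288.1, 176.3], 0.26)]
tray_fork [([202.8, 133.7], 0.86)]
```

Run:
```python
import cv2
a=cv2.imread('pics/scene0.png')[120:384,120:400]; cv2.imwrite('pics/s0.png',cv2.resize(a,None,fx=2.25,fy=2.25,interpolation=cv2.INTER_CUBIC))
a=cv2.imread('pics/top0.png')[90:290,110:376]; cv2.imwrite('pics/t0.png',cv2.resize(a,None,fx=3,fy=3,interpolation=cv2.INTER_CUBIC))
```

```text
(no output)
```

View pics/s0.png

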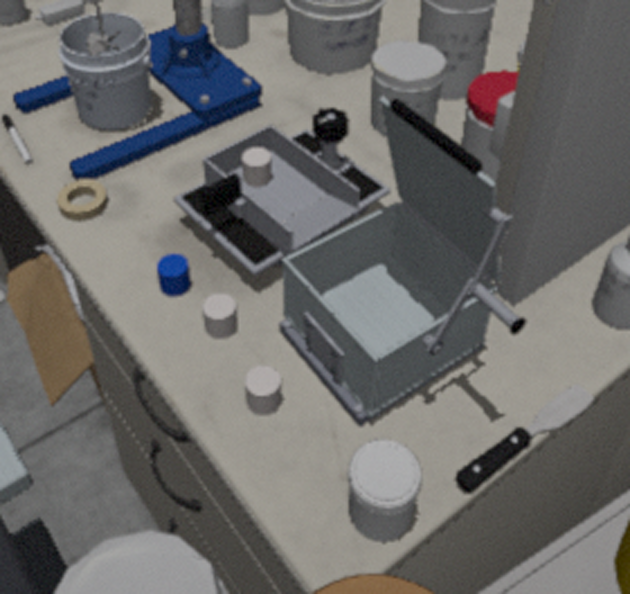

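View pics/t0.png

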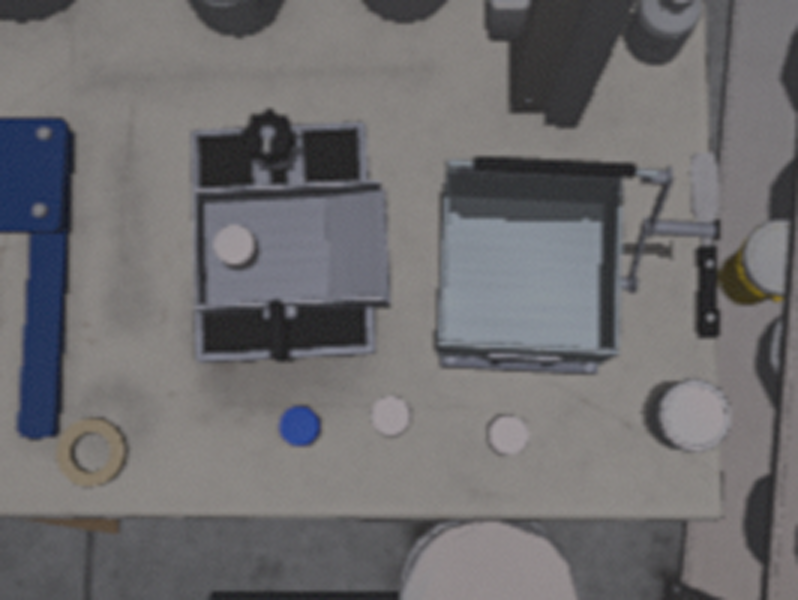

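```bash
cat > h.py <<'E'
import numpy as np, cv2, json
C={"scene":dict(f=363.83,cx=257.185,cy=190.215,R=np.array([[0.79210053,-0.61032451,0.00898571],[-0.38584247,-0.51205837,-0.76741241],[0.47297181,0.60440071,-0.64109082]]),t=np.array([-0.50815216,0.30220498,0.87917297])),
"top":dict(f=384.637,cx=250.839,cy=183.464,R=np.array([[0.00507564,-0.99998081,0.00355271],[-0.98688144,-0.00558239,-0.16135013],[0.16136686,-0.00268715,-0.98689083]]),t=np.array([-0.15607763,0.54424561,1.11334617]))}
def ray(cam,px):
    c=C[cam]; d=c['R'].T@np.array([(px[0]-c['cx'])/c['f'],(px[1]-c['cy'])/c['f'],1]); return -c['R'].T@c['t'],d
def atz(cam,px,z):
    o,d=ray(cam,px); return o+d*(z-o[2])/d[2]
def tri(ps,pt):
    A=[];b=[]
    for cam,p in (("scene",ps),("top",pt)):
        o,d=ray(cam,p); d=d/np.linalg.norm(d); P=np.eye(3)-np.outer(d,d); A.append(P); b.append(P@o)
    X,r,_,_=np.linalg.lstsq(np.vstack(A),np.hstack(b),rcond=None); return X.round(4),(r**.5*1000).round(1)
def proj(cam,X):
    c=C[cam]; p=c['R']@np.array(X)+c['t']; return (p[:2]/p[2]*c['f']+[c['cx'],c['cy']]).round(1)
E
python3 - <<'E'
from h import *
for n,a,b in [("slug1",(237.6,193.1),(190.5,169.2)),("grip",(214.4,206.6),(201.6,201.9)),("knob",(265.6,173.6),(200.3,133.9)),("lip",(264.2,221.4),(235.8,171.6)),("fork",(270.8,189.3),(202.8,133.7)),("mouth",(290.4,240.7),(285.6,176.3)),("edge",(314.8,175.5),(292.9,145.6)),("pin",(337.9,255.5),(340.1,166.6)),("pot",(286.1,344.7),(335.2,228.8)),("slA",(217.8,258),(240,228.3)),("slB",(237,290),(279.3,235))]:
    print(n,*tri(a,b))
f=lambda x,y:(x/3+110,y/3+90)
for n,p,z in [("A top",(390,415),.04),("B top",(508,435),.04),("blue",(300,425),.04),("plate FL",(193,360),.045),("plate FR",(373,352),.045),("plate BL",(192,130),.045),("plate BR",(365,122),.045),
 ("hop FL",(437,346),.12),("hop FR",(620,354),.12),("tray NL",(197,305),.099),("tray FL",(197,193),.099),("pinbutton",(715,230),.15),("pin knuckle",(650,226),.15),("stay up",(660,175),.2),("stay low",(628,285),.07)]:
    print(n,atz("top",f(*p),z).round(3))
E
```

```text
slug1 [0.5828 0.025  0.0724] [0.9]
grip [ 0.4801 -0.0125  0.1005] [3.2]
knob [ 0.6711 -0.0067  0.1277] [4.3]
lip [ 0.5804 -0.1089  0.0568] [2.6]
fork [ 0.6953 -0.0046  0.0517] [2.9]
mouth [ 0.5534 -0.2506  0.1177] [1.2]
edge [ 0.5981 -0.2545  0.3043] [7.2]
pin [ 0.5667 -0.3885  0.1831] [4.5]
pot [ 0.4105 -0.4101  0.0076] [3.1]
slA [ 0.4121 -0.1218  0.0294] [1.2]
slB [ 0.3928 -0.239   0.0345] [1.4]
A top [ 0.411 -0.122  0.04 ]
B top [ 0.392 -0.238  0.04 ]
blue [ 0.401 -0.033  0.04 ]
plate FL [0.464 0.074 0.045]
plate FR [ 0.473 -0.104  0.045]
plate BL [0.7   0.084 0.045]
plate BR [ 0.709 -0.093  0.045]
hop FL [ 0.471 -0.167  0.12 ]
hop FR [ 0.465 -0.337  0.12 ]
tray NL [0.511 0.061 0.099]
tray FL [0.621 0.065 0.099]
pinbutton [ 0.576 -0.421  0.15 ]
pin knuckle [ 0.58  -0.362  0.15 ]
stay up [ 0.615 -0.361  0.2  ]
stay low [ 0.537 -0.355  0.07 ]
```

```bash
cat >> h.py <<'E'
from scipy.spatial.transform import Rotation as Ro
def rows(P0,R0,P1,R1,n=None,mx=45,ma=.14):
    """straight move as n equal tool-frame rows"""
    d=R0.T@(np.array(P1)-P0)*1000; w=Ro.from_matrix(R0.T@R1).as_rotvec()
    k=n or int(max(np.ceil(np.linalg.norm(d)/mx),np.ceil(np.linalg.norm(w)/ma),1)); o=[]
    for i in range(k):
        Rm=Ro.from_rotvec(w*i/k).as_matrix(); o.append(list((Rm.T@d/k).round(1))+list((w/k).round(4)))
    return o
def down(yaw): # yaw of tool x, deg
    a=np.radians(yaw); x=np.array([np.cos(a),np.sin(a),0]); z=np.array([0,0,-1.]); return np.stack([x,np.cross(z,x),z],1)
def show(r):
    for i in range(0,len(r),5): print([[float(v) for v in q] for q in r[i:i+5]])
E
python3 - <<'E'
from h import *
s=lambda x,y:(x/2.25+120,y/2.25+120)
for p in [(112,125),(18,105),(80,170),(190,50)]: print(atz("scene",s(*p),0).round(3), atz("scene",s(*p),.1).round(3))
from rig import bot
st=bot.read_state(); P=np.array(st['position']);R=np.array(st['tcp_rot'])
show(rows(P,R,[.411,-.122,.16],down(180)))
E
```

```text
[0.493 0.322 0.   ] [0.444 0.196 0.1  ]
[0.395 0.463 0.   ] [0.358 0.319 0.1  ]
[0.404 0.251 0.   ] [0.366 0.134 0.1  ]
[0.708 0.438 0.   ] [0.632 0.297 0.1  ]
[[-26.4, -34.7, 4.8, 0.0, 0.0, -0.0282], [-25.5, -35.5, 4.8, 0.0, 0.0, -0.0282], [-24.4, -36.2, 4.8, 0.0, 0.0, -0.0282], [-23.4, -36.8, 4.8, 0.0, 0.0, -0.0282], [-22.4, -37.5, 4.8, 0.0, 0.0, -0.0282]]
[[-21.3, -38.1, 4.8, 0.0, 0.0, -0.0282], [-20.2, -38.7, 4.8, 0.0, 0.0, -0.0282], [-19.1, -39.2, 4.8, 0.0, 0.0, -0.0282], [-18.0, -39.8, 4.8, 0.0, 0.0, -0.0282], [-16.9, -40.3, 4.8, 0.0, 0.0, -0.0282]]
[[-15.7, -40.7, 4.8, 0.0, 0.0, -0.0282], [-14.6, -41.1, 4.8, 0.0, 0.0, -0.0282], [-13.4, -41.5, 4.8, 0.0, 0.0, -0.0282], [-12.3, -41.9, 4.8, 0.0, 0.0, -0.0282], [-11.1, -42.2, 4.8, 0.0, 0.0, -0.0282]]
[[-9.9, -42.5, 4.8, 0.0, 0.0, -0.0282]]
```

>>> {"name": "play_rows", "arguments": {
  "moves": [
    [[0, 0, 0, 0, 0, -0.113], [0, 0, 0, 0, 0, -0.113], [0, 0, 0, 0, 0, -0.113], [0, 0, 0, 0, 0, -0.113]]
  ],
  "fingers": 0.5
}}

```text
time_s: 1.8
position: [0.2722, 0.5626, 0.2366]
tcp_rot: [[-1.0, -0.006, -0.0], [-0.006, 1.0, 0.0], [0.0, 0.0, -1.0]]
force: [-0.5, 0.2, -0.3]
opening: 0.774
grasp_force: 0.0
```

>>> {"name": "play_rows", "arguments": {
  "moves": [
    [[-8.7, -42.7, 0, 0, 0, 0], [-8.7, -42.7, 0, 0, 0, 0], [-8.7, -42.7, 0, 0, 0, 0], [-8.7, -42.7, 0, 0, 0, 0], [-8.7, -42.7, 0, 0, 0, 0]]
  ]
}}

```text
time_s: 2.3
position: [0.3162, 0.3476, 0.2367]
tcp_rot: [[-1.0, -0.002, 0.001], [-0.002, 1.0, 0.0], [-0.001, 0.0, -1.0]]
force: [1.0, -0.4, 0.3]
opening: 0.748
grasp_force: 0.0
```

>>> {"name": "play_rows", "arguments": {
  "moves": [
    [[-8.7, -42.7, 0, 0, 0, 0], [-8.7, -42.7, 0, 0, 0, 0], [-8.7, -42.7, 0, 0, 0, 0], [-8.7, -42.7, 0, 0, 0, 0], [-8.7, -42.7, 0, 0, 0, 0]]
  ]
}}

```text
time_s: 2.8
position: [0.3601, 0.1341, 0.2369]
tcp_rot: [[-1.0, -0.002, 0.001], [-0.002, 1.0, 0.0], [-0.001, 0.0, -1.0]]
force: [1.0, 0.6, 0.2]
opening: 0.746
grasp_force: 0.0
```

>>> {"name": "play_rows", "arguments": {
  "moves": [
    [[-8.7, -42.7, 20, 0, 0, 0], [-8.7, -42.7, 20, 0, 0, 0], [-8.7, -42.7, 20, 0, 0, 0], [-8.7, -42.7, 20, 0, 0, 0], [-8.7, -42.7, 10, 0, 0, 0]]
  ]
}}

```text
time_s: 3.3
position: [0.4032, -0.0795, 0.1454]
tcp_rot: [[-1.0, -0.001, -0.001], [-0.001, 1.0, 0.001], [0.001, 0.001, -1.0]]
force: [0.7, 0.3, 0.4]
opening: 0.746
grasp_force: 0.0
```

```bash
cat > look.py <<'E'
import sys
from h import *
from rig import bot
def st():
    s=bot.read_state(); print('t',round(s['time_s'],2),'P',np.round(s['position'],4),'x',np.round(np.array(s['tcp_rot'])[:,0],3),'z',np.round(np.array(s['tcp_rot'])[:,2],3),'open',round(s['opening']*87,1),'F',np.round(s['force'],1),'g',np.round(s['grasp_force'],1),'q',np.round(s['joint_positions'],1)); return s
E
python3 - <<'E'
from look import *
st()
p=bot.capture("top"); cv2.imwrite('pics/top1.png',p['image']); q=bot.capture("scene"); cv2.imwrite('pics/scene1.png',q['image'])
for n,c in(("top",p),("scene",q)):
    for m in bot.silhouettes(c,"slug2_c"):
        ys,xs=np.nonzero(m['pixels']); print(n,np.round(m['centre'],1),round(m['confidence'],2),len(xs),c['image'][m['pixels']].mean(0).round(), atz(n,m['centre'],.03).round(3))
E
```

```text
t 3.3 P [ 0.4032 -0.0795  0.1454] x [-1.    -0.001  0.001] z [-0.001  0.001 -1.   ] open 64.9 F [0.7 0.3 0.4] g 0.0 q [ -26.8   23.7  117.     0.    39.3 -116.9]
scene [248.2 204.1] 0.68 1875 [119. 113. 112.] [0.607 0.002 0.03 ]
```

>>> {"name": "play_rows", "arguments": {
  "moves": [
    [[-4, -21.5, 0, 0, 0, 0], [-4, -21, 0, 0, 0, 0], [0, 0, 40, 0, 0, 0], [0, 0, 40, 0, 0, 0], [0, 0, 40, 0, 0, 0]]
  ]
}}

```text
time_s: 4.0
position: [0.4121, -0.1191, 0.0265]
tcp_rot: [[-1.0, -0.003, 0.002], [-0.003, 1.0, -0.001], [-0.002, -0.001, -1.0]]
force: [0.5, 0.3, -0.2]
opening: 0.747
grasp_force: 0.0
```

>>> {"name": "play_rows", "arguments": {
  "moves": [
    [[0, 0, 3, 0, 0, 0], [0, 0, 0, 0, 0, 0], [0, 0, 0, 0, 0, 0], [0, 0, 0, 0, 0, 0], [0, 0, 0, 0, 0, 0]]
  ],
  "fingers": -1
}}

```text
time_s: 4.5
position: [0.4128, -0.1207, 0.0257]
tcp_rot: [[-1.0, -0.001, 0.004], [-0.001, 1.0, -0.002], [-0.004, -0.002, -1.0]]
force: [1.4, 2.3, 8.7]
opening: 0.454
grasp_force: 30.0
```

>>> {"name": "play_rows", "arguments": {
  "moves": [
    [[0, 0, 0, 0, 0, 0], [0, 0, -20, 0, 0, 0], [0, 0, -40, 0, 0, 0], [0, 0, -40, 0, 0, 0], [0, 0, -30, 0, 0, 0]]
  ]
}}

```text
time_s: 5.0
position: [0.4119, -0.1205, 0.1569]
tcp_rot: [[-1.0, -0.001, 0.003], [-0.001, 1.0, -0.002], [-0.003, -0.002, -1.0]]
force: [0.5, -0.7, -1.3]
opening: 0.452
grasp_force: 30.0
```

Run:
```python
from look import *
st()
p=bot.capture("top"); cv2.imwrite('pics/top2.png',p['image'][90:290,110:376]);q=bot.capture("scene"); cv2.imwrite('pics/scene2.png',cv2.resize(q['image'][120:384,120:400],None,fx=2.2,fy=2.2))
a=cv2.resize(p['image'][90:290,110:376],None,fx=2,fy=2);cv2.imwrite('pics/top2.png',a)
```

```text
t 5.0 P [ 0.4119 -0.1205  0.1569] x [-1.    -0.001 -0.003] z [ 0.003 -0.002 -1.   ] open 39.3 F [ 0.5 -0.7 -1.3] g 30.0 q [ -31.3   23.3  114.2   -0.    42.3 -121.4]
```

View pics/scene2.png

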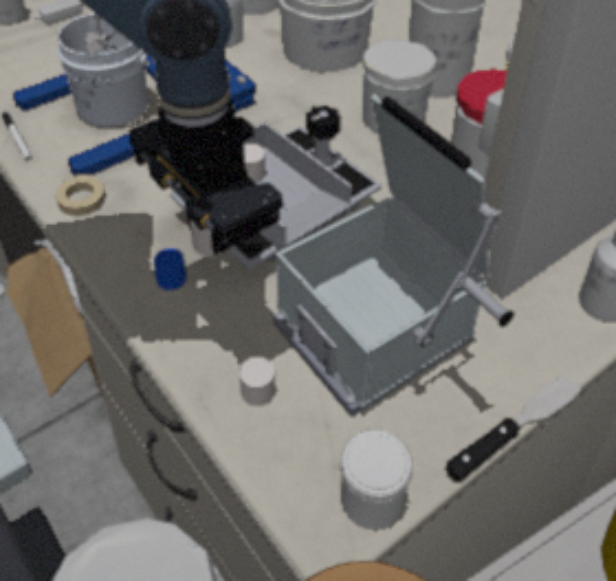

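>>> {"name": "play_rows", "arguments": {
  "moves": [
    [[0, 0, -15, 0, 0, 0], [-32, 20, 0, 0, 0, 0], [-32, 20, 0, 0, 0, 0], [-32, 20, 0, 0, 0, 0], [-31.5, 20.5, 0, 0, 0, 0]]
  ]
}}

```text
time_s: 5.6
position: [0.5395, -0.0387, 0.1684]
tcp_rot: [[-1.0, -0.001, -0.0], [-0.001, 1.0, -0.0], [0.0, -0.0, -1.0]]
force: [0.3, -0.9, -0.5]
opening: 0.453
grasp_force: 30.0
```

>>> {"name": "play_rows", "arguments": {
  "moves": [
    [[0, 0, 0, 0, 0, 0], [0, 0, 30, 0, 0, 0], [0, 0, 30, 0, 0, 0], [0, 0, 20, 0, 0, 0], [0, 0, 12, 0, 0, 0]]
  ]
}}

```text
time_s: 6.1
position: [0.5387, -0.04, 0.0756]
tcp_rot: [[-1.0, -0.001, 0.0], [-0.001, 1.0, -0.0], [-0.0, -0.0, -1.0]]
force: [1.6, -0.6, 0.8]
opening: 0.453
grasp_force: 30.0
```

Run:
```python
from look import *
st()
p=bot.capture("top"); cv2.imwrite('pics/top3.png',cv2.resize(p['image'][90:290,110:376],None,fx=3,fy=3))
q=bot.capture("scene"); cv2.imwrite('pics/scene3.png',q['image'])
print(proj("top",[.392,-.238,.04]))
```

```text
t 6.1 P [ 0.5387 -0.04    0.0756] x [-1.    -0.001 -0.   ] z [ 0. -0. -1.] open 39.4 F [ 1.6 -0.6  0.8] g 30.0 q [ -16.1   37.8  101.6   -0.    40.6 -106.1]
[279.3 234.9]
```

View pics/top3.png

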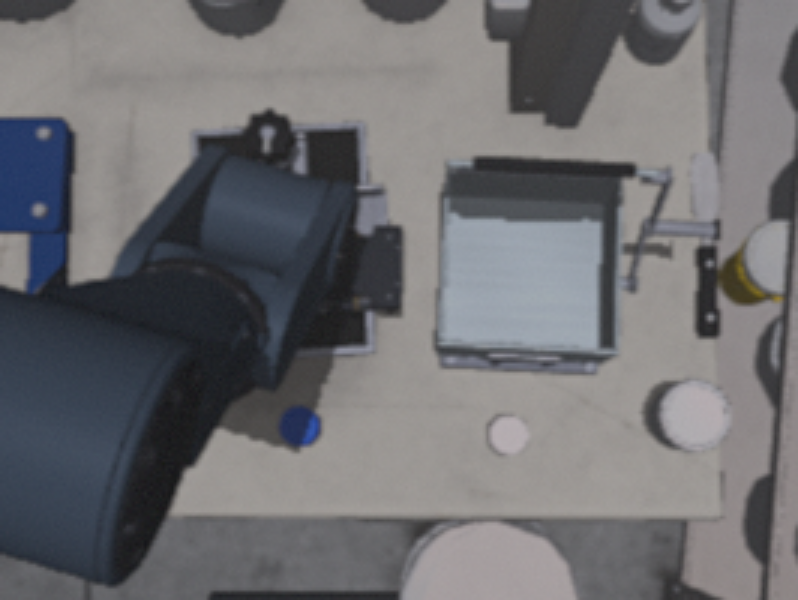

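>>> {"name": "play_rows", "arguments": {
  "moves": [
    [[0, 0, 0, 0, 0, 0], [0, 0, 0, 0, 0, 0], [0, 0, -15, 0, 0, 0], [0, 0, -40, 0, 0, 0], [0, 0, -40, 0, 0, 0]]
  ],
  "fingers": 0.15
}}

```text
time_s: 6.7
position: [0.5377, -0.0394, 0.1725]
tcp_rot: [[-1.0, -0.001, -0.003], [-0.001, 1.0, 0.001], [0.003, 0.001, -1.0]]
force: [0.7, 1.0, -0.7]
opening: 0.574
grasp_force: 0.0
```

>>> {"name": "play_rows", "arguments": {
  "moves": [
    [[29.4, -39.6, 0, 0, 0, 0], [29.4, -39.6, 0, 0, 0, 0], [29.4, -39.6, 0, 0, 0, 0], [29.4, -39.6, 0, 0, 0, 0], [29.4, -39.6, 0, 0, 0, 0]]
  ],
  "fingers": 0.5
}}

```text
time_s: 7.2
position: [0.3907, -0.2388, 0.1725]
tcp_rot: [[-1.0, -0.002, 0.001], [-0.002, 1.0, -0.001], [-0.001, -0.001, -1.0]]
force: [0.9, -1.1, -0.3]
opening: 0.745
grasp_force: 0.0
```

Run:
```python
from look import *
st()
p=bot.capture("top"); cv2.imwrite('pics/top4.png',cv2.resize(p['image'][90:290,110:376],None,fx=3,fy=3))
```

```text
t 7.2 P [ 0.3907 -0.2388  0.1725] x [-1.    -0.002 -0.001] z [ 0.001 -0.001 -1.   ] open 64.8 F [ 0.9 -1.1 -0.3] g 0.0 q [ -45.5   23.4  109.3   -0.    47.2 -135.6]
```

View pics/top4.png

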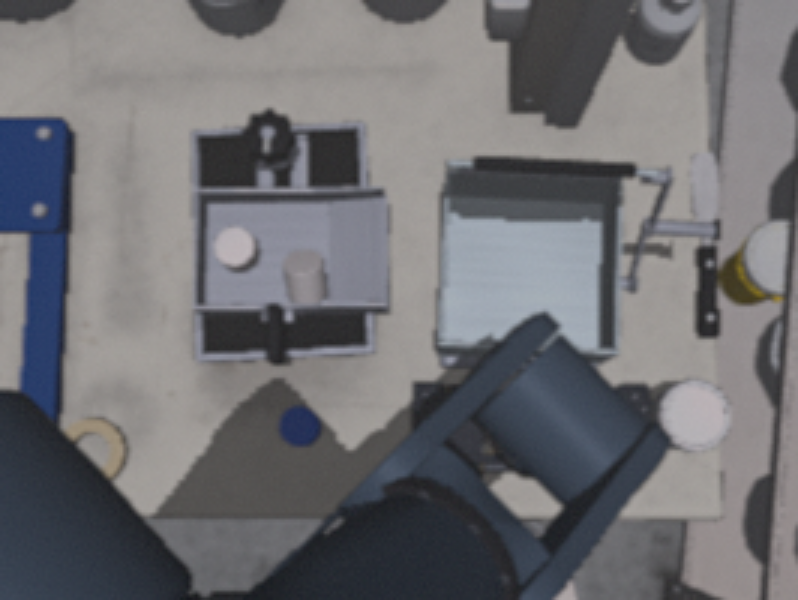

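>>> {"name": "play_rows", "arguments": {
  "moves": [
    [[0, 0, 35, 0, 0, 0], [0, 0, 40, 0, 0, 0], [0, 0, 40, 0, 0, 0], [0, 0, 32, 0, 0, 0], [0, 0, 0, 0, 0, 0]]
  ]
}}

```text
time_s: 7.75
position: [0.3904, -0.236, 0.0219]
tcp_rot: [[-1.0, -0.001, -0.006], [-0.001, 1.0, 0.006], [0.006, 0.006, -1.0]]
force: [-1.6, 0.9, 0.9]
opening: 0.743
grasp_force: 0.0
```

>>> {"name": "play_rows", "arguments": {
  "moves": [
    [[0, 0, 0, 0, 0, 0], [0, 0, 0, 0, 0, 0], [0, 0, 0, 0, 0, 0], [0, 0, 0, 0, 0, 0], [0, 0, 0, 0, 0, 0]]
  ],
  "fingers": -1
}}

```text
time_s: 8.25
position: [0.3929, -0.2383, 0.026]
tcp_rot: [[-1.0, -0.001, 0.002], [-0.001, 1.0, -0.002], [-0.002, -0.002, -1.0]]
force: [-0.3, 0.8, 7.3]
opening: 0.454
grasp_force: 30.0
```

>>> {"name": "play_rows", "arguments": {
  "moves": [
    [[0, 0, -20, 0, 0, 0], [0, 0, -40, 0, 0, 0], [0, 0, -40, 0, 0, 0], [0, 0, -40, 0, 0, 0], [0, 0, -15, 0, 0, 0]]
  ]
}}

```text
time_s: 8.75
position: [0.3934, -0.2389, 0.1835]
tcp_rot: [[-1.0, -0.001, 0.005], [-0.002, 1.0, -0.005], [-0.005, -0.005, -1.0]]
force: [-0.1, -0.5, -1.1]
opening: 0.453
grasp_force: 30.0
```

Run:
```python
from look import *
st()
f=lambda x,y:(x/3+110,y/3+90)
print(atz("top",f(303,257),.089),atz("top",f(307,305),.089),atz("top",f(303,277),.08),atz("top",f(236,247),.089))
```

```text
t 8.75 P [ 0.3934 -0.2389  0.1835] x [-1.    -0.002 -0.005] z [ 0.005 -0.005 -1.   ] open 39.4 F [-0.1 -0.5 -1.1] g 30.0 q [ -45.2   22.4  108.6   -0.    48.6 -135.3]
[ 0.56006433 -0.03733026  0.089     ] [ 0.51321528 -0.04219219  0.089     ] [ 0.5419509  -0.03683708  0.08      ] [0.56953589 0.02773597 0.089     ]
```

>>> {"name": "play_rows", "arguments": {
  "moves": [
    [[-33.4, 33.5, 0, 0, 0, 0], [-33.4, 33.5, 0, 0, 0, 0], [-33.4, 33.5, 0, 0, 0, 0], [-33.4, 33.5, 0, 0, 0, 0], [-33.4, 33.5, 0, 0, 0, 0]]
  ]
}}

```text
time_s: 9.25
position: [0.5598, -0.0684, 0.1801]
tcp_rot: [[-1.0, -0.001, 0.0], [-0.001, 1.0, -0.0], [-0.0, -0.0, -1.0]]
force: [-0.4, -1.0, -0.9]
opening: 0.452
grasp_force: 30.0
```

>>> {"name": "play_rows", "arguments": {
  "moves": [
    [[-33.4, 33.5, 0, 0, 0, 0], [0, 0, 20, 0, 0, 0], [0, 0, 40, 0, 0, 0], [0, 0, 30, 0, 0, 0], [0, 0, 15, 0, 0, 0]]
  ]
}}

```text
time_s: 9.75
position: [0.5908, -0.0357, 0.0731]
tcp_rot: [[-1.0, -0.001, -0.004], [-0.001, 1.0, 0.001], [0.004, 0.001, -1.0]]
force: [-7.2, 3.3, 43.4]
opening: 0.453
grasp_force: 30.0
```

>>> {"name": "play_rows", "arguments": {
  "moves": [
    [[0, 0, 1, 0, 0, 0], [0, 0, 0, 0, 0, 0]]
  ]
}}

```text
time_s: 9.95
position: [0.5924, -0.0367, 0.0738]
tcp_rot: [[-1.0, -0.001, 0.0], [-0.001, 1.0, -0.0], [-0.0, -0.0, -1.0]]
force: [0.3, -0.0, -0.8]
opening: 0.453
grasp_force: 30.0
```

>>> {"name": "play_rows", "arguments": {
  "moves": [
    [[0, 0, 0, 0, 0, 0], [0, 0, 0, 0, 0, 0], [0, 0, 0, 0, 0, 0], [0, 0, -10, 0, 0, 0], [0, 0, -30, 0, 0, 0]]
  ],
  "fingers": 0.1
}}

```text
time_s: 10.45
position: [0.5903, -0.0362, 0.1121]
tcp_rot: [[-1.0, -0.001, -0.006], [-0.001, 1.0, 0.001], [0.006, 0.002, -1.0]]
force: [-0.2, 0.3, -0.6]
opening: 0.547
grasp_force: 0.0
```

>>> {"name": "play_rows", "arguments": {
  "moves": [
    [[0, 0, -40, 0, 0, 0], [0, 0, -40, 0, 0, 0], [40, 0, 0, 0, 0, 0], [40, 0, 0, 0, 0, 0], [40, 0, 0, 0, 0, 0]]
  ],
  "fingers": 0.6
}}

```text
time_s: 10.95
position: [0.4713, -0.0367, 0.1948]
tcp_rot: [[-1.0, -0.002, 0.002], [-0.002, 1.0, -0.001], [-0.002, -0.001, -1.0]]
force: [-0.3, -0.3, -0.1]
opening: 0.789
grasp_force: 0.0
```

Run:
```python
from look import *
st()
q=bot.capture("scene"); p=bot.capture("top")
a=cv2.resize(q['image'][130:260,160:320],None,fx=2.4,fy=2.4);b=cv2.resize(p['image'][90:290,110:276],None,fx=2.4,fy=2.4)
h=np.zeros((500,800,3),np.uint8);h[:a.shape[0],:a.shape[1]]=a;h[:b.shape[0],400:400+b.shape[1]]=b;cv2.imwrite('pics/m5.png',h)
for n in("knob_grip","tray_grip","slug1_c"):
  for c,k in((q,"scene"),(p,"top")): print(n,k,[(np.round(m['centre'],1),round(m['confidence'],2)) for m in bot.pinpoint(c,n)])
```

```text
t 10.95 P [ 0.4713 -0.0367  0.1948] x [-1.    -0.002 -0.002] z [ 0.002 -0.001 -1.   ] open 68.6 F [-0.3 -0.3 -0.1] g 0.0 q [ -18.    22.2  106.1   -0.    51.6 -108.1]
knob_grip scene [(array([266.3, 173.1]), 0.62)]
knob_grip top [(array([199.3, 135.6]), 0.67)]
tray_grip scene [(array([215.2, 204.9]), 0.85)]
tray_grip top []
slug1_c scene [(array([232.6, 190.7]), 0.53)]
slug1_c top []
```

View pics/m5.png

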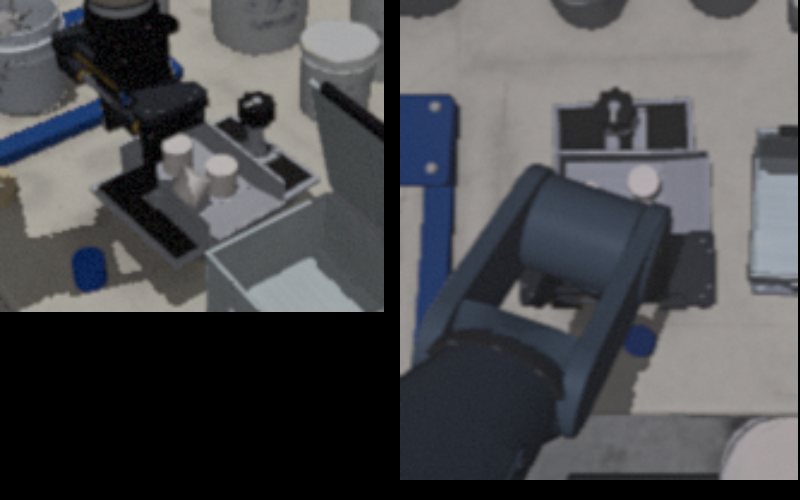

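Run:
```python
from h import *
print(tri((266.3,173.1),(199.3,135.6)),tri((265.6,173.6),(200.2,134.8)))
for z in (.12,.13,.14): print(z,atz("top",(199.6,135),z),atz("scene",(266,173.3),z))
f=lambda x,y:(x/3+110,y/3+90)
print(atz("top",f(268,137),.145))
```

```text
(array([ 0.6692, -0.0062,  0.1292]), array([1.4])) (array([ 0.6692, -0.0072,  0.1286]), array([2.6]))
0.12 [ 0.67277865 -0.0052354   0.12      ] [0.67653373 0.0025909  0.12      ]
0.13 [ 0.66983111 -0.00659241  0.13      ] [ 0.66810501 -0.00754501  0.13      ]
0.14 [ 0.66688357 -0.00794942  0.14      ] [ 0.6596763  -0.01768091  0.14      ]
[ 0.66347365 -0.0079327   0.145     ]
```

>>> {"name": "play_rows", "arguments": {
  "moves": [
    [[-39.8, 6, 0, 0, 0, 0], [-39.8, 6, 0, 0, 0, 0], [-39.8, 6, 0, 0, 0, 0], [-39.8, 6, 0, 0, 0, 0], [-39.8, 6, 0, 0, 0, 0]]
  ]
}}

```text
time_s: 11.85
position: [0.6738, -0.006, 0.1931]
tcp_rot: [[-1.0, -0.002, 0.0], [-0.002, 1.0, -0.0], [-0.0, -0.0, -1.0]]
force: [0.4, -0.1, 0.1]
opening: 0.798
grasp_force: 0.0
```

>>> {"name": "play_rows", "arguments": {
  "moves": [
    [[0, 0, 0, 0, 0, -0.125], [0, 0, 0, 0, 0, -0.125], [0, 0, 0, 0, 0, -0.125], [0, 0, 0, 0, 0, -0.125], [0, 0, 0, 0, 0, -0.125]]
  ]
}}

```text
time_s: 12.35
position: [0.6722, -0.0063, 0.1929]
tcp_rot: [[-0.807, -0.591, -0.0], [-0.591, 0.807, 0.0], [0.0, 0.0, -1.0]]
force: [-0.1, -0.3, 0.5]
opening: 0.8
grasp_force: 0.0
```

>>> {"name": "play_rows", "arguments": {
  "moves": [
    [[0, 0, 0, 0, 0, -0.125], [0, 0, 0, 0, 0, -0.125], [0, 0, 0, 0, 0, 0]]
  ]
}}

```text
time_s: 12.65
position: [0.6721, -0.0064, 0.1931]
tcp_rot: [[-0.64, -0.768, 0.0], [-0.768, 0.64, 0.0], [-0.0, -0.0, -1.0]]
force: [0.4, 0.7, 0.4]
opening: 0.8
grasp_force: 0.0
```

Run:
```python
from look import *
s=st(); print((np.array(s['tcp_rot']).T@(np.array([.670,-.007,.126])-s['position'])*1000).round(1))
```

```text
t 12.65 P [ 0.6721 -0.0064  0.1931] x [-0.64  -0.768 -0.   ] z [ 0.  0. -1.] open 69.6 F [0.4 0.7 0.4] g 0.0 q [ -10.    36.6   77.2    0.    66.3 -150.3]
[ 1.9  1.2 67.1]
```

>>> {"name": "play_rows", "arguments": {
  "moves": [
    [[2, 1, 30, 0, 0, 0], [0, 0, 25, 0, 0, 0], [0, 0, 12, 0, 0, 0], [0, 0, 0, 0, 0, 0]]
  ]
}}

```text
time_s: 13.05
position: [0.6682, -0.0071, 0.1242]
tcp_rot: [[-0.641, -0.767, -0.004], [-0.767, 0.641, 0.001], [0.002, 0.004, -1.0]]
force: [0.1, 0.5, -0.4]
opening: 0.802
grasp_force: 0.0
```

>>> {"name": "play_rows", "arguments": {
  "moves": [
    [[0, 0, 0, 0, 0, 0], [0, 0, 0, 0, 0, 0], [0, 0, 0, 0, 0, 0], [0, 0, 0, 0, 0, 0], [0, 0, 0, 0, 0, 0]]
  ],
  "fingers": -1
}}

```text
time_s: 13.55
position: [0.6704, -0.0078, 0.1277]
tcp_rot: [[-0.64, -0.768, 0.003], [-0.768, 0.64, -0.001], [-0.001, -0.003, -1.0]]
force: [0.9, -1.3, 1.7]
opening: 0.495
grasp_force: 30.0
```

>>> {"name": "play_rows", "arguments": {
  "moves": [
    [[0, 0, 0, 0, 0, 0.08], [0, 0, -0.2, 0, 0, 0.1], [0, 0, -0.2, 0, 0, 0.1], [0, 0, -0.2, 0, 0, 0.1], [0, 0, -0.2, 0, 0, 0.1]]
  ]
}}

```text
time_s: 14.05
position: [0.6694, -0.0065, 0.1287]
tcp_rot: [[-0.924, -0.382, 0.001], [-0.382, 0.924, 0.001], [-0.001, 0.001, -1.0]]
force: [-1.2, 2.1, 4.8]
opening: 0.492
grasp_force: 30.0
```

Run:
```python
from look import *
s=st(); print(s['moment'])
```

```text
t 14.05 P [ 0.6694 -0.0065  0.1287] x [-0.924 -0.382 -0.001] z [ 0.001  0.001 -1.   ] open 42.8 F [-1.2  2.1  4.8] g 30.0 q [-1.010e+01  4.070e+01  8.040e+01  1.000e-01  5.890e+01 -1.227e+02]
[0.65025915 0.25606449 0.15774112]
```

>>> {"name": "play_rows", "arguments": {
  "moves": [
    [[0, 0, -0.3, 0, 0, 0.14], [0, 0, -0.3, 0, 0, 0.14], [0, 0, -0.3, 0, 0, 0.14], [0, 0, -0.3, 0, 0, 0.14], [0, 0, -0.3, 0, 0, 0.14]]
  ]
}}

```text
time_s: 14.55
position: [0.6694, -0.0042, 0.1302]
tcp_rot: [[-0.952, 0.305, 0.001], [0.305, 0.952, 0.005], [0.001, 0.005, -1.0]]
force: [-1.5, 7.9, 4.7]
opening: 0.498
grasp_force: 30.0
```

>>> {"name": "play_rows", "arguments": {
  "moves": [
    [[0, 0, -0.3, 0, 0, 0.14], [0, 0, -0.3, 0, 0, 0.14], [0, 0, -0.3, 0, 0, 0.14], [0, 0, -0.3, 0, 0, 0.14], [0, 0, -0.3, 0, 0, 0.14]]
  ]
}}

```text
time_s: 15.05
position: [0.6708, -0.0024, 0.1318]
tcp_rot: [[-0.532, 0.847, 0.005], [0.847, 0.532, 0.008], [0.004, 0.008, -1.0]]
force: [2.8, 12.7, 4.0]
opening: 0.498
grasp_force: 30.0
```

>>> {"name": "play_rows", "arguments": {
  "moves": [
    [[0, 0, -0.3, 0, 0, 0.14], [0, 0, -0.3, 0, 0, 0.14], [0, 0, -0.3, 0, 0, 0.14], [0, 0, -0.3, 0, 0, 0.14], [0, 0, -0.3, 0, 0, 0.14]]
  ]
}}

```text
time_s: 15.55
position: [0.6731, -0.0021, 0.1335]
tcp_rot: [[0.139, 0.99, 0.01], [0.99, -0.139, 0.008], [0.01, 0.009, -1.0]]
force: [7.4, 13.1, -0.4]
opening: 0.498
grasp_force: 30.0
```

>>> {"name": "play_rows", "arguments": {
  "moves": [
    [[0, 0, -0.3, 0, 0, 0.14], [0, 0, -0.3, 0, 0, 0.14], [0, 0, -0.3, 0, 0, 0.14], [0, 0, -0.3, 0, 0, 0.14], [0, 0, -0.3, 0, 0, 0.14]]
  ]
}}

```text
time_s: 16.05
position: [0.6751, -0.0031, 0.1351]
tcp_rot: [[0.744, 0.668, 0.015], [0.668, -0.744, 0.006], [0.015, 0.005, -1.0]]
force: [9.7, 10.3, -2.2]
opening: 0.497
grasp_force: 30.0
```

>>> {"name": "play_rows", "arguments": {
  "moves": [
    [[0, 0, -0.3, 0, 0, 0.14], [0, 0, -0.3, 0, 0, 0.14], [0, 0, -0.3, 0, 0, 0.14], [0, 0, -0.3, 0, 0, 0.14], [0, 0, -0.3, 0, 0, 0.14]]
  ]
}}

```text
time_s: 16.55
position: [0.676, -0.0052, 0.1366]
tcp_rot: [[0.999, 0.031, 0.017], [0.031, -1.0, 0.003], [0.017, -0.002, -1.0]]
force: [11.2, 4.2, -2.9]
opening: 0.497
grasp_force: 30.0
```

>>> {"name": "play_rows", "arguments": {
  "moves": [
    [[0, 0, -0.3, 0, 0, 0.14], [0, 0, -0.3, 0, 0, 0.14], [0, 0, -0.3, 0, 0, 0.14], [0, 0, -0.3, 0, 0, 0.14], [0, 0, -0.3, 0, 0, 0.14]]
  ]
}}

```text
time_s: 17.05
position: [0.6754, -0.0075, 0.1381]
tcp_rot: [[0.785, -0.619, 0.015], [-0.619, -0.785, -0.001], [0.012, -0.008, -1.0]]
force: [9.4, 0.4, -3.7]
opening: 0.499
grasp_force: 30.0
```

>>> {"name": "play_rows", "arguments": {
  "moves": [
    [[0, 0, -0.3, 0, 0, 0.14], [0, 0, -0.3, 0, 0, 0.14], [0, 0, -0.3, 0, 0, 0.14], [0, 0, 0, 0, 0, 0]]
  ]
}}

```text
time_s: 17.45
position: [0.6742, -0.0084, 0.139]
tcp_rot: [[0.467, -0.884, 0.012], [-0.884, -0.467, -0.002], [0.007, -0.01, -1.0]]
force: [7.4, -1.4, -0.3]
opening: 0.496
grasp_force: 30.0
```

Run:
```python
from look import *
s=st(); print(s['moment'])
```

```text
t 17.45 P [ 0.6742 -0.0084  0.139 ] x [ 0.467 -0.884  0.007] z [ 0.012 -0.002 -1.   ] open 43.2 F [ 7.4 -1.4 -0.3] g 30.0 q [-10.2  40.1  79.8   0.   59.5 142. ]
[-0.18131365 -0.99019804 -0.0996268 ]
```

>>> {"name": "play_rows", "arguments": {
  "moves": [
    [[0, 0, 0, 0, 0, 0], [0, 0, 0, 0, 0, 0], [0, 0, 0, 0, 0, 0], [0, 0, -40, 0, 0, 0], [0, 0, -40, 0, 0, 0]]
  ],
  "fingers": 0.6
}}

```text
time_s: 17.95
position: [0.6671, -0.0069, 0.2159]
tcp_rot: [[0.469, -0.883, -0.007], [-0.883, -0.469, 0.001], [-0.004, 0.005, -1.0]]
force: [1.4, -0.2, -1.2]
opening: 0.78
grasp_force: 0.0
```

>>> {"name": "play_rows", "arguments": {
  "moves": [
    [[0, 0, 0, 0, 0, -0.14], [0, 0, 0, 0, 0, -0.14], [0, 0, 0, 0, 0, -0.14], [0, 0, 0, 0, 0, -0.14], [0, 0, 0, 0, 0, -0.14]]
  ],
  "fingers": 0
}}

```text
time_s: 18.45
position: [0.6682, -0.0071, 0.2168]
tcp_rot: [[0.93, -0.367, -0.002], [-0.367, -0.93, 0.0], [-0.002, 0.001, -1.0]]
force: [0.7, 0.1, -0.0]
opening: 0.519
grasp_force: 0.0
```

>>> {"name": "play_rows", "arguments": {
  "moves": [
    [[0, 0, 0, 0, 0, -0.14], [0, 0, 0, 0, 0, -0.14], [0, 0, 0, 0, 0, -0.14], [-30, 40, 0, 0, 0, 0], [-40, 20, 0, 0, 0, 0]]
  ]
}}

```text
time_s: 18.95
position: [0.6018, -0.0715, 0.2167]
tcp_rot: [[0.999, 0.039, 0.001], [0.039, -0.999, -0.001], [0.001, 0.001, -1.0]]
force: [-0.5, -0.0, -0.8]
opening: 0.498
grasp_force: 0.0
```

>>> {"name": "play_rows", "arguments": {
  "moves": [
    [[-45, 0, 0, 0, 0, 0], [-45, 0, 0, 0, 0, 0], [-45, 0, 0, 0, 0, 0], [-45, 0, 0, 0, 0, 0]]
  ]
}}

```text
time_s: 19.35
position: [0.419, -0.0762, 0.217]
tcp_rot: [[0.999, 0.038, -0.002], [0.038, -0.999, 0.001], [-0.002, -0.001, -1.0]]
force: [0.5, -0.8, -0.3]
opening: 0.497
grasp_force: 0.0
```

Run:
```python
from look import *
st()
q=bot.capture("scene"); p=bot.capture("top")
a=cv2.resize(q['image'][130:260,160:320],None,fx=2.5,fy=2.5);b=cv2.resize(p['image'][90:290,110:276],None,fx=2.4,fy=2.4)
h=np.zeros((500,800,3),np.uint8);h[:a.shape[0],:a.shape[1]]=a;h[:b.shape[0],400:400+b.shape[1]]=b;cv2.imwrite('pics/m6.png',h)
for n in("knob_grip","tray_grip","tray_fork","tray_lip"):
  for c,k in((q,"scene"),(p,"top")): print(n,k,[(np.round(m['centre'],1),round(m['confidence'],2)) for m in bot.pinpoint(c,n)])
```

```text
t 19.35 P [ 0.419  -0.0762  0.217 ] x [ 0.999  0.038 -0.002] z [-0.002  0.001 -1.   ] open 43.2 F [ 0.5 -0.8 -0.3] g 0.0 q [-25.4  16.8 110.6  -0.   52.7  62.4]
knob_grip scene [(array([265.4, 170.1]), 0.67)]
knob_grip top [(array([198.4, 129.1]), 0.75)]
tray_grip scene [(array([214.7, 203.7]), 0.94)]
tray_grip top [(array([201.4, 203.3]), 0.61)]
tray_fork scene [(array([272.2, 190.5]), 0.79), (array([266.1, 169.5]), 0.19)]
tray_fork top [(array([204.1, 134.3]), 0.72)]
tray_lip scene [(array([262.9, 218.7]), 0.92)]
tray_lip top [(array([235.9, 174.5]), 0.78)]
```

View pics/m6.png

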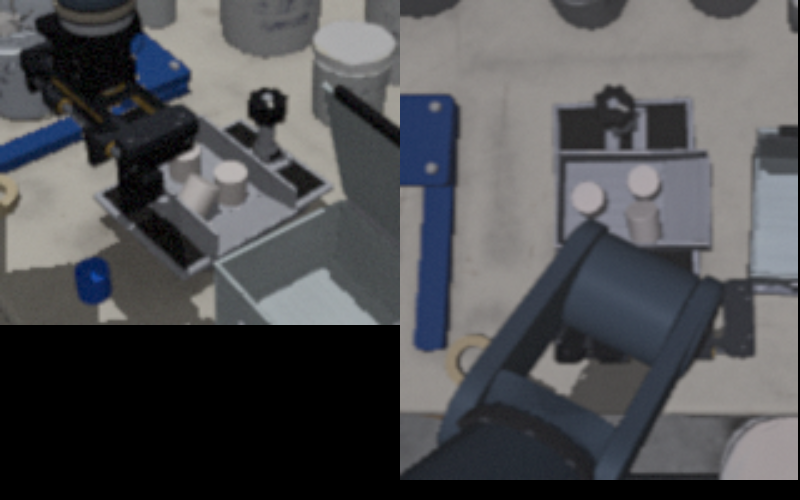

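Run:
```python
from h import *
for n,a,b in [("knob",(265.4,170.1),(198.4,129.1)),("grip",(214.7,203.7),(201.4,203.3)),("fork",(272.2,190.5),(204.1,134.3)),("lip",(262.9,218.7),(235.9,174.5))]: print(n,*tri(a,b))
print(atz("top",(201.4,203.3),.103),atz("scene",(214.7,203.7),.103))
```

```text
knob [ 6.799e-01 -1.000e-04  1.341e-01] [9.4]
grip [ 0.4771 -0.0151  0.1145] [0.9]
fork [ 0.6956 -0.0091  0.0491] [0.7]
lip [ 0.5702 -0.1112  0.0749] [6.]
[ 0.47781722 -0.01333408  0.103     ] [ 0.48394908 -0.00409498  0.103     ]
```

>>> {"name": "play_rows", "arguments": {
  "moves": [
    [[35.2, -30.8, 0, 0, 0, 0], [35.2, -30.8, 0, 0, 0, 0], [0, 0, 40, 0, 0, 0], [0, 0, 40, 0, 0, 0], [0, 0, 25, 0, 0, 0]]
  ]
}}

```text
time_s: 20.35
position: [0.4894, -0.0116, 0.1098]
tcp_rot: [[0.999, 0.04, -0.003], [0.04, -0.999, 0.001], [-0.003, -0.001, -1.0]]
force: [-0.9, -0.1, 0.0]
opening: 0.502
grasp_force: 0.0
```

>>> {"name": "play_rows", "arguments": {
  "moves": [
    [[0, 0, 14, 0, 0, 0], [0, 0, 0, 0, 0, 0]]
  ]
}}

```text
time_s: 20.55
position: [0.4889, -0.012, 0.096]
tcp_rot: [[0.999, 0.038, -0.005], [0.038, -0.999, 0.001], [-0.005, -0.001, -1.0]]
force: [1.3, 0.2, 0.8]
opening: 0.503
grasp_force: 0.0
```

>>> {"name": "play_rows", "arguments": {
  "moves": [
    [[0, 0, 0, 0, 0, 0], [0, 0, 0, 0, 0, 0], [0, 0, 0, 0, 0, 0], [0, 0, 0, 0, 0, 0], [0, 0, 0, 0, 0, 0]]
  ],
  "fingers": -1
}}

```text
time_s: 21.05
position: [0.4903, -0.0128, 0.0989]
tcp_rot: [[0.999, 0.038, 0.002], [0.038, -0.999, -0.001], [0.002, 0.001, -1.0]]
force: [0.1, -1.6, 2.3]
opening: 0.16
grasp_force: 29.9
```

Run:
```python
from look import *
s=st(); print(np.round(s['moment'],2))
```

```text
t 21.05 P [ 0.4903 -0.0128  0.0989] x [0.999 0.038 0.002] z [ 0.002 -0.001 -1.   ] open 13.9 F [ 0.1 -1.6  2.3] g 29.9 q [-14.6  33.  108.1  -0.   38.7  73.3]
[-0.19  0.21 -0.12]
```

>>> {"name": "play_rows", "arguments": {
  "moves": [
    [[-6, 0, 0, 0, 0, 0], [-10, 0, 0, 0, 0, 0], [-14, 0, 0, 0, 0, 0]]
  ]
}}

```text
time_s: 21.35
position: [0.4614, -0.0142, 0.0989]
tcp_rot: [[0.999, 0.038, 0.005], [0.038, -0.999, -0.001], [0.005, 0.001, -1.0]]
force: [2.9, -0.2, 3.1]
opening: 0.158
grasp_force: 29.9
```

>>> {"name": "play_rows", "arguments": {
  "moves": [
    [[-14, 0, 0, 0, 0, 0], [-10, 0, 0, 0, 0, 0], [-4, 0, 0, 0, 0, 0], [0, 0, 0, 0, 0, 0]]
  ]
}}

```text
time_s: 21.75
position: [0.4314, -0.0149, 0.0987]
tcp_rot: [[0.999, 0.038, 0.0], [0.038, -0.999, -0.0], [0.0, 0.0, -1.0]]
force: [-0.6, -0.0, 8.0]
opening: 0.163
grasp_force: 29.9
```

Run:
```python
from look import *
s=st(); print(np.round(s['moment'],2))
q=bot.capture("scene"); p=bot.capture("top")
a=cv2.resize(q['image'][130:260,160:320],None,fx=2.5,fy=2.5);b=cv2.resize(p['image'][90:290,110:276],None,fx=2.4,fy=2.4)
h=np.zeros((500,800,3),np.uint8);h[:a.shape[0],:a.shape[1]]=a;h[:b.shape[0],400:400+b.shape[1]]=b;cv2.imwrite('pics/m7.png',h)
```

```text
t 21.75 P [ 0.4314 -0.0149  0.0987] x [0.999 0.038 0.   ] z [ 0. -0. -1.] open 14.2 F [-0.6 -0.   8. ] g 29.9 q [-16.9  30.5 116.4  -0.   33.1  71. ]
[-0.11 -0.06 -0.02]
```

View pics/m7.png

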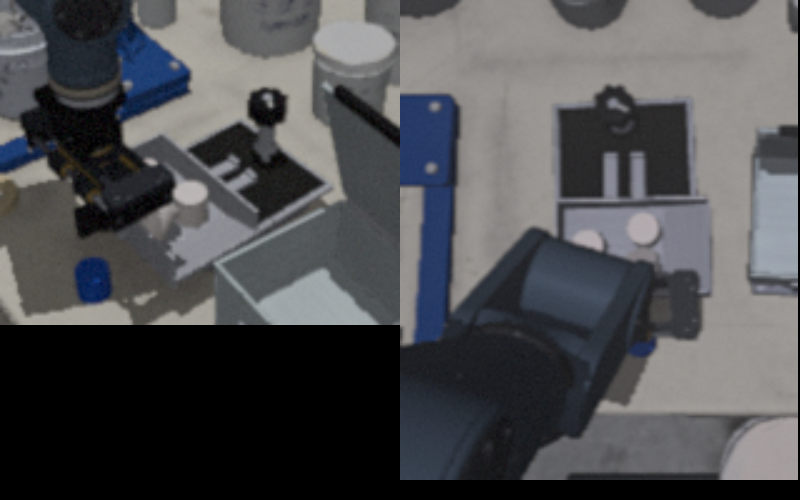

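>>> {"name": "play_rows", "arguments": {
  "moves": [
    [[0, 0, -10, 0, 0, 0], [0, 0, -20, 0, 0, 0], [0, 0, -20, 0, 0, 0], [0, 0, -20, 0, 0, 0], [0, 0, -10, 0, 0, 0]]
  ]
}}

```text
time_s: 22.35
position: [0.43, -0.0142, 0.1788]
tcp_rot: [[0.999, 0.038, -0.004], [0.038, -0.999, 0.001], [-0.004, -0.001, -1.0]]
force: [-0.5, -0.0, -4.8]
opening: 0.158
grasp_force: 30.0
```

>>> {"name": "play_rows", "arguments": {
  "moves": [
    [[0, 0, -10, 0, 0, 0], [0, 0, -10, 0, 0, 0], [0, 0, 0, 0, 0, 0]]
  ]
}}

```text
time_s: 22.65
position: [0.432, -0.0148, 0.1989]
tcp_rot: [[0.999, 0.038, 0.001], [0.038, -0.999, -0.0], [0.001, 0.0, -1.0]]
force: [0.5, 0.4, -4.8]
opening: 0.156
grasp_force: 30.0
```

Run:
```python
from look import *
s=st(); print(np.round(s['moment'],2))
q=bot.capture("scene"); p=bot.capture("top")
a=cv2.resize(q['image'][120:260,160:320],None,fx=2.5,fy=2.5);b=cv2.resize(p['image'][90:290,110:276],None,fx=2.4,fy=2.4)
h=np.zeros((500,800,3),np.uint8);h[:a.shape[0],:a.shape[1]]=a;h[:b.shape[0],400:400+b.shape[1]]=b;cv2.imwrite('pics/m8.png',h)
```

```text
t 22.65 P [ 0.432  -0.0148  0.1989] x [0.999 0.038 0.001] z [ 0.001 -0.    -1.   ] open 13.6 F [ 0.5  0.4 -4.8] g 30.0 q [-16.8  19.  111.1  -0.   49.8  71. ]
[-0.02  0.39  0.01]
```

View pics/m8.png

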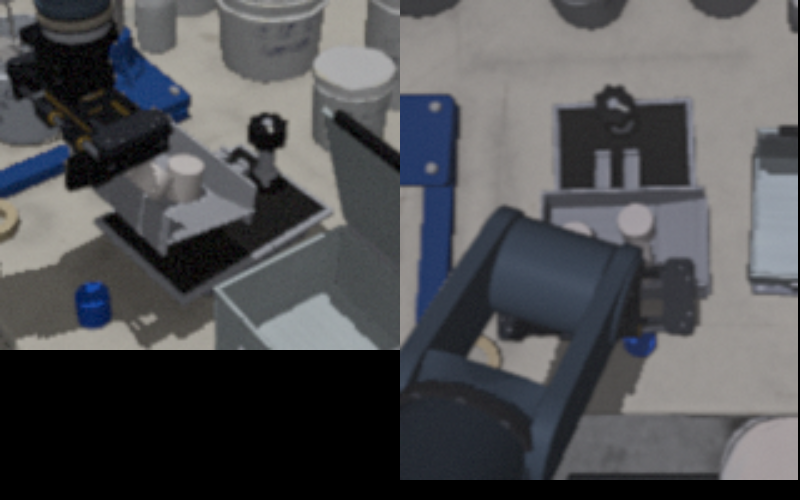

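>>> {"name": "play_rows", "arguments": {
  "moves": [
    [[0, 20, 0, 0, 0, 0], [0, 21, 0, 0, 0, 0], [0, 20, 0, 0, 0, 0], [17, 20, 0, 0, 0, 0], [17, 0, 0, 0, 0, 0]]
  ]
}}

```text
time_s: 23.25
position: [0.4638, -0.0921, 0.196]
tcp_rot: [[0.999, 0.037, -0.014], [0.037, -0.999, 0.009], [-0.013, -0.01, -1.0]]
force: [-4.7, 8.3, -2.7]
opening: 0.175
grasp_force: 32.1
```

>>> {"name": "play_rows", "arguments": {
  "moves": [
    [[0, 0, 0, 0, 0, 0], [0, 3.9, -10.3, 0.1, 0, 0], [0, 3.9, -10.3, 0.1, 0, 0], [0, 3.9, -10.3, 0.1, 0, 0], [0, 0, 0, 0, 0, 0]]
  ]
}}

```text
time_s: 23.75
position: [0.4698, -0.1104, 0.2271]
tcp_rot: [[0.999, 0.034, -0.011], [0.035, -0.954, 0.298], [-0.0, -0.298, -0.955]]
force: [2.1, 3.7, -5.3]
opening: 0.167
grasp_force: 30.8
```

Run:
```python
from look import *
s=st(); print(np.round(s['moment'],2)); print('lip',s['position']+np.array(s['tcp_rot'])@[.076,.105,.034])
q=bot.capture("scene"); p=bot.capture("top")
a=cv2.resize(q['image'][120:290,170:330],None,fx=2.4,fy=2.4);b=cv2.resize(p['image'][90:290,160:326],None,fx=2.4,fy=2.4)
h=np.zeros((500,800,3),np.uint8);h[:a.shape[0],:a.shape[1]]=a;h[:b.shape[0],400:400+b.shape[1]]=b;cv2.imwrite('pics/m9.png',h)
```

```text
t 23.75 P [ 0.4698 -0.1104  0.2271] x [ 0.999  0.035 -0.   ] z [-0.011  0.298 -0.955] open 14.5 F [ 2.1  3.7 -5.3] g 30.8 q [-35.1  23.4  99.5  14.8  68.5  46. ]
[ 0.59 -0.02  0.58]
lip [ 0.54891393 -0.19769907  0.16331124]
```

View pics/m9.png

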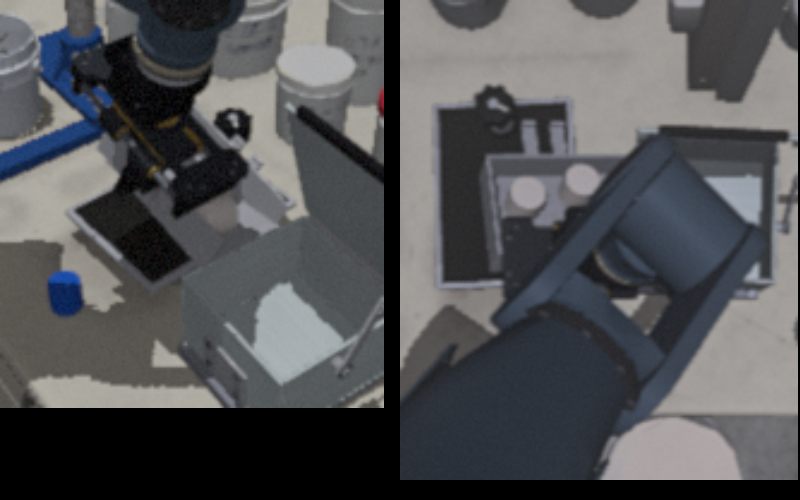

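>>> {"name": "play_rows", "arguments": {
  "moves": [
    [[0, -12, -17, 0, 0, 0], [0, -12, -17, 0, 0, 0], [0, -13, -17, 0, 0, 0], [0, 0, 0, 0, 0, 0]]
  ]
}}

```text
time_s: 24.25
position: [0.4693, -0.0883, 0.2889]
tcp_rot: [[0.999, 0.039, -0.008], [0.039, -0.956, 0.29], [0.004, -0.29, -0.957]]
force: [1.6, 0.4, -5.0]
opening: 0.162
grasp_force: 30.0
```

Run:
```python
from look import *
s=st(); print(np.round(s['moment'],2)); R=np.array(s['tcp_rot']);P=np.array(s['position'])
q=bot.capture("scene"); p=bot.capture("top")
pts={"tray_lip":[.076,.105,.034],"tray_fork":[.2,0,.054]}
for n,c in pts.items():
  c=np.array(c)
  X=P+R@c; print(n,'nominal',X.round(3))
  for d in(0,.1,.2,.3):
    Rd=R@Ro.from_rotvec([0,-d,0]).as_matrix(); print(d,proj("scene",P+Rd@c),proj("top",P+Rd@c),(P+Rd@c).round(3))
  for cc,k in((q,"scene"),(p,"top")): print(k,[(np.round(m['centre'],1),round(m['confidence'],2)) for m in bot.pinpoint(cc,n)])
a=cv2.resize(q['image'][100:290,160:330],None,fx=2.3,fy=2.3);b=cv2.resize(p['image'][90:290,160:326],None,fx=2.4,fy=2.4)
h=np.zeros((500,800,3),np.uint8);h[:a.shape[0],:a.shape[1]]=a;h[:b.shape[0],400:400+b.shape[1]]=b;cv2.imwrite('pics/m10.png',h)
```

```text
t 24.25 P [ 0.4693 -0.0883  0.2889] x [0.999 0.039 0.004] z [-0.008  0.29  -0.957] open 14.1 F [ 1.6  0.4 -5. ] g 30.0 q [-32.9  17.9  96.6  14.3  75.7  50. ]
[-0.51  0.34  0.01]
tray_lip nominal [ 0.549 -0.176  0.226]
0 [272. 193.] [260.  170.5] [ 0.549 -0.176  0.226]
0.1 [270.2 195.4] [259.2 172.5] [ 0.545 -0.174  0.219]
0.2 [268.2 197.8] [258.4 174.7] [ 0.541 -0.172  0.212]
0.3 [266.  200.2] [257.7 177.1] [ 0.535 -0.17   0.206]
scene [(array([265.3, 199.5]), 0.9)]
top []
tray_fork nominal [ 0.669 -0.065  0.238]
0 [280.1 152.1] [216.9 123.5] [ 0.669 -0.065  0.238]
0.1 [276.7 157.6] [215.4 128.2] [ 0.662 -0.059  0.219]
0.2 [273.  163.1] [214.  133.3] [ 0.654 -0.054  0.201]
0.3 [268.9 168.5] [212.7 138.9] [ 0.643 -0.049  0.184]
scene [(array([268.7, 167.6]), 0.77)]
top [(array([212.5, 140.5]), 0.89)]
```

View pics/m10.png

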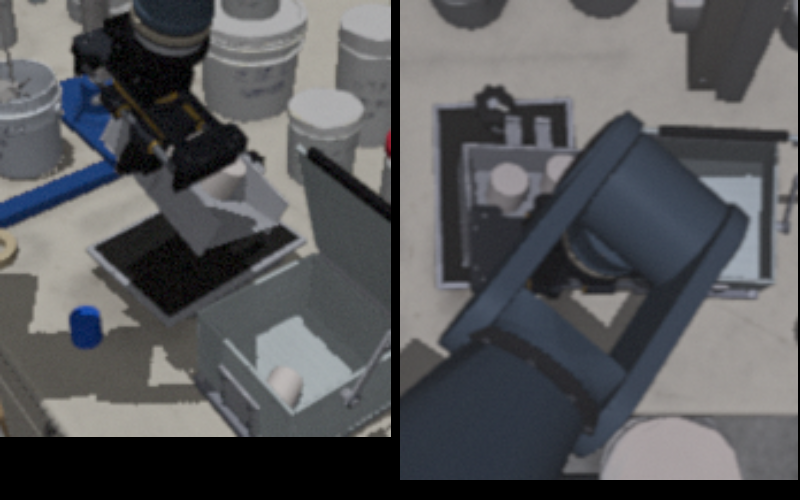

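```bash
cat > tip.py <<'E'
from look import *
def pose(t,lip,d,yaw=2.):
    T=Ro.from_rotvec([t,0,0]).as_matrix()@down(yaw); return np.array(lip)-T@[.076,.105,.034], T@Ro.from_rotvec([0,d,0]).as_matrix()
def plan(P,R,targets):
    out=[]
    for (t,lip,d,n) in targets:
        P1,R1=pose(t,lip,d); r=rows(P,R,P1,R1,n); out+=r; P,R=P1,R1
    return out
E
python3 - <<'E'
from tip import *
s=st(); P=np.array(s['position']);R=np.array(s['tcp_rot'])
show(plan(P,R,[(.3,[.547,-.17,.215],.3,4)]))
L=[.547,-.205,.17]
show(plan(*pose(.3,[.547,-.17,.215],.3),[(.3,L,.3,2)]+[(t,L,.3,1) for t in np.arange(.4,1.11,.1)]))
E
```

```text
t 24.55 P [ 0.468  -0.0888  0.2862] x [ 0.999  0.038 -0.002] z [-0.013  0.296 -0.955] open 14.3 F [ 0.1 -0.  -4.2] g 30.0 q [-33.1  18.2  96.7  14.4  75.8  49.9]
[[-0.1, -0.9, 2.5, -0.0001, 0.0783, 0.0001], [-0.3, -0.9, 2.5, -0.0001, 0.0783, 0.0001], [-0.5, -0.9, 2.5, -0.0001, 0.0783, 0.0001], [-0.7, -0.9, 2.4, -0.0001, 0.0783, 0.0001]]
[[-5.6, 23.4, 15.4, 0.0, 0.0, 0.0], [-5.6, 23.4, 15.4, 0.0, 0.0, 0.0], [2.8, 3.9, -9.6, 0.0955, 0.0035, 0.0295], [2.8, 3.9, -9.6, 0.0955, 0.0035, 0.0295], [2.8, 3.9, -9.6, 0.0955, 0.0035, 0.0295]]
[[2.8, 3.9, -9.6, 0.0955, 0.0035, 0.0295], [2.8, 3.9, -9.6, 0.0955, 0.0035, 0.0295], [2.8, 3.9, -9.6, 0.0955, 0.0035, 0.0295], [2.8, 3.9, -9.6, 0.0955, 0.0035, 0.0295], [2.8, 3.9, -9.6, 0.0955, 0.0035, 0.0295]]
```

Undo the 0.3 rad droop, bring the lip over the hopper, and check before tipping fully.

>>> {"name": "play_rows", "arguments": {
  "moves": [
    [[-0.1, -0.9, 2.5, 0, 0.078, 0], [-0.3, -0.9, 2.5, 0, 0.078, 0], [-0.5, -0.9, 2.5, 0, 0.078, 0], [-0.7, -0.9, 2.4, 0, 0.078, 0], [0, 0, 0, 0, 0, 0]]
  ]
}}

```text
time_s: 25.05
position: [0.4652, -0.0814, 0.2773]
tcp_rot: [[0.956, 0.033, 0.292], [-0.057, -0.954, 0.295], [0.289, -0.298, -0.91]]
force: [-0.6, 0.9, -3.6]
opening: 0.157
grasp_force: 30.0
```

>>> {"name": "play_rows", "arguments": {
  "moves": [
    [[-5.6, 23.4, 15.4, 0, 0, 0], [-5.6, 23.4, 15.4, 0, 0, 0], [0, 0, 0, 0, 0, 0]]
  ]
}}

```text
time_s: 25.35
position: [0.468, -0.1196, 0.2314]
tcp_rot: [[0.956, 0.033, 0.293], [-0.057, -0.955, 0.293], [0.289, -0.296, -0.91]]
force: [-1.2, 0.2, -3.7]
opening: 0.161
grasp_force: 30.0
```

Run:
```python
from tip import *
s=st(); print(np.round(s['moment'],2)); R=np.array(s['tcp_rot']);P=np.array(s['position'])
q=bot.capture("scene"); p=bot.capture("top")
pts={"tray_lip":[.076,.105,.034],"tray_fork":[.2,0,.054]}
for n,c in pts.items():
  c=np.array(c)
  for d in(0.2,.3,.4):
    Rd=R@Ro.from_rotvec([0,-d,0]).as_matrix(); print(n,d,proj("scene",P+Rd@c),proj("top",P+Rd@c),(P+Rd@c).round(3))
  for cc,k in((q,"scene"),(p,"top")): print(k,[(np.round(m['centre'],1),round(m['confidence'],2)) for m in bot.pinpoint(cc,n)])
```

```text
t 25.35 P [ 0.468  -0.1196  0.2314] x [ 0.956 -0.057  0.289] z [ 0.293  0.293 -0.91 ] open 14.0 F [-1.2  0.2 -3.7] g 30.0 q [-43.   18.5 110.4  30.6  54.3  28.9]
[-0.5   0.98 -0.03]
tray_lip 0.2 [280.3 215.4] [272.1 173.7] [ 0.55  -0.21   0.176]
tray_lip 0.3 [278.7 217.6] [271.1 175.3] [ 0.547 -0.207  0.168]
tray_lip 0.4 [276.9 219.8] [270.2 177.2] [ 0.544 -0.205  0.161]
scene [(array([275., 221.]), 0.8)]
top [(array([268.9, 176.8]), 0.66)]
tray_fork 0.2 [289.4 169.1] [232.5 126.8] [ 0.672 -0.103  0.201]
tray_fork 0.3 [286.3 174.3] [230.6 130.5] [ 0.668 -0.097  0.181]
tray_fork 0.4 [282.9 179.4] [228.9 134.8] [ 0.661 -0.092  0.162]
scene []
top [(array([226.3, 135.7]), 0.77), (array([290.8, 145.4]), 0.73)]
```

>>> {"name": "play_rows", "arguments": {
  "moves": [
    [[2.8, 3.9, -10.5, 0.0955, 0.02, 0.0295], [2.8, 3.9, -10.5, 0.0955, 0.02, 0.0295], [2.8, 3.9, -10.5, 0.0955, 0.02, 0.0295], [2.8, 3.9, -9.6, 0.0955, 0.0035, 0.0295], [2.8, 3.9, -9.6, 0.0955, 0.0035, 0.0295]]
  ]
}}

```text
time_s: 26.15
position: [0.4661, -0.1603, 0.2711]
tcp_rot: [[0.939, 0.054, 0.34], [-0.208, -0.696, 0.687], [0.274, -0.716, -0.642]]
force: [0.1, -0.1, -3.9]
opening: 0.159
grasp_force: 30.0
```

>>> {"name": "play_rows", "arguments": {
  "moves": [
    [[2.8, 3.9, -9.6, 0.0955, 0.0035, 0.0295], [2.8, 3.9, -9.6, 0.0955, 0.0035, 0.0295], [2.8, 3.9, -9.6, 0.0955, 0.0035, 0.0295], [0, 0, 0, 0, 0, 0], [0, 0, 0, 0, 0, 0]]
  ]
}}

```text
time_s: 26.65
position: [0.4648, -0.19, 0.2793]
tcp_rot: [[0.941, 0.066, 0.332], [-0.267, -0.455, 0.849], [0.207, -0.888, -0.411]]
force: [-1.6, 1.2, -3.4]
opening: 0.16
grasp_force: 30.0
```

Run:
```python
from tip import *
s=st(); print(np.round(s['moment'],2)); 
q=bot.capture("scene"); p=bot.capture("top")
a=cv2.resize(q['image'][100:290,160:360],None,fx=2,fy=2);b=cv2.resize(p['image'][90:290,160:356],None,fx=2,fy=2)
h=np.zeros((400,800,3),np.uint8);h[:a.shape[0],:a.shape[1]]=a;h[:b.shape[0],400:400+b.shape[1]]=b;cv2.imwrite('pics/m11.png',h)
for c in(q,p): print([(np.round(m['centre'],1),round(m['confidence'],2)) for m in bot.search_frame(c,"slug1_c")])
```

```text
t 26.65 P [ 0.4648 -0.19    0.2793] x [ 0.941 -0.267  0.207] z [ 0.332  0.849 -0.411] open 13.9 F [-1.6  1.2 -3.4] g 30.0 q [-61.1  36.4  96.   45.2  98.8  21.9]
[-1.13  0.74  0.04]
[(array([286. , 199.5]), 0.49)]
[(array([271.2, 164. ]), 0.72), (array([243.4, 170. ]), 0.63), (array([296.7, 145.2]), 0.17)]
```

View pics/m11.png

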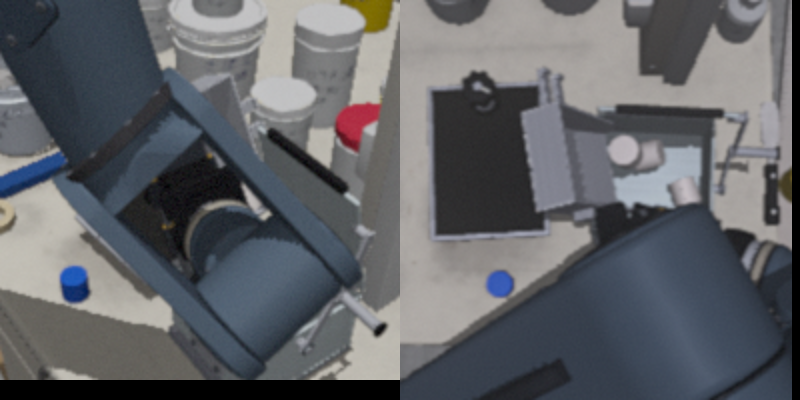

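Run:
```python
from tip import *
s=bot.read_state(); P=np.array(s['position']);R=np.array(s['tcp_rot'])
show(plan(P,R,[(.3,[.540,-.165,.22],.4,9)]))
show(plan(*pose(.3,[.540,-.165,.22],.4),[(0,[.512,-.125,.21],.4,4)]))
print(pose(0,[.512,-.125,.21],.4))
```

```text
[[-3.7, -5.9, 10.3, -0.0838, 0.0019, -0.0287], [-3.5, -6.8, 9.7, -0.0838, 0.0019, -0.0287], [-3.4, -7.7, 9.1, -0.0838, 0.0019, -0.0287], [-3.1, -8.5, 8.4, -0.0838, 0.0019, -0.0287], [-2.9, -9.3, 7.7, -0.0838, 0.0019, -0.0287]]
[[-2.6, -10.0, 6.9, -0.0838, 0.0019, -0.0287], [-2.3, -10.6, 6.0, -0.0838, 0.0019, -0.0287], [-2.0, -11.1, 5.1, -0.0838, 0.0019, -0.0287], [-1.7, -11.6, 4.1, -0.0838, 0.0019, -0.0287]]
[[-11.3, -10.4, 9.6, -0.069, -0.0026, -0.0292], [-10.9, -11.4, 8.9, -0.069, -0.0026, -0.0292], [-10.6, -12.3, 8.1, -0.069, -0.0026, -0.0292], [-10.2, -13.1, 7.3, -0.069, -0.0026, -0.0292]]
(array([ 0.43238185, -0.02271632,  0.244     ]), array([[ 0.92049991,  0.0348995 ,  0.38918112],
       [ 0.03214457, -0.99939083,  0.0135905 ],
       [ 0.38941834,  0.        , -0.92106099]]))
```

>>> {"name": "play_rows", "arguments": {
  "moves": [
    [[-3.7, -5.9, 10.3, -0.084, 0.002, -0.0287], [-3.5, -6.8, 9.7, -0.084, 0.002, -0.0287], [-3.4, -7.7, 9.1, -0.084, 0.002, -0.0287], [-3.1, -8.5, 8.4, -0.084, 0.002, -0.0287], [-2.9, -9.3, 7.7, -0.084, 0.002, -0.0287]]
  ]
}}

```text
time_s: 27.35
position: [0.462, -0.1266, 0.2818]
tcp_rot: [[0.928, 0.055, 0.368], [-0.182, -0.794, 0.58], [0.324, -0.605, -0.727]]
force: [-0.7, 1.2, -2.9]
opening: 0.158
grasp_force: 30.0
```

>>> {"name": "play_rows", "arguments": {
  "moves": [
    [[-2.6, -10, 6.9, -0.084, 0.002, -0.0287], [-2.3, -10.6, 6, -0.084, 0.002, -0.0287], [-2, -11.1, 5.1, -0.084, 0.002, -0.0287], [-1.7, -11.6, 4.1, -0.084, 0.002, -0.0287]]
  ]
}}

```text
time_s: 27.75
position: [0.4596, -0.0763, 0.2828]
tcp_rot: [[0.92, 0.034, 0.39], [-0.085, -0.955, 0.283], [0.382, -0.294, -0.876]]
force: [-0.3, 0.5, -3.6]
opening: 0.154
grasp_force: 30.0
```

>>> {"name": "play_rows", "arguments": {
  "moves": [
    [[-11.3, -10.4, 9.6, -0.069, -0.0026, -0.0292], [-10.9, -11.4, 8.9, -0.069, -0.0026, -0.0292], [-10.6, -12.3, 8.1, -0.069, -0.0026, -0.0292], [-10.2, -13.1, 7.3, -0.069, -0.0026, -0.0292], [0, 0, 0, 0, 0, 0]]
  ]
}}

```text
time_s: 28.25
position: [0.4273, -0.0177, 0.2417]
tcp_rot: [[0.924, 0.041, 0.381], [0.035, -0.999, 0.021], [0.382, -0.006, -0.924]]
force: [-1.3, 0.5, -4.2]
opening: 0.157
grasp_force: 30.0
```

Run:
```python
from tip import *
s=st(); R=np.array(s['tcp_rot']);P=np.array(s['position'])
q=bot.capture("scene"); p=bot.capture("top")
cv2.imwrite('pics/scene12.png',q['image']);cv2.imwrite('pics/top12.png',p['image'])
pts={"tray_lip":[.076,.105,.034],"tray_fork":[.2,0,.054]}
for n,c in pts.items():
  c=np.array(c)
  for d in(0.3,.4,.5):
    Rd=R@Ro.from_rotvec([0,-d,0]).as_matrix(); print(n,d,proj("scene",P+Rd@c),proj("top",P+Rd@c),(P+Rd@c).round(3))
  for cc,k in((q,"scene"),(p,"top")): print(k,[(np.round(m['centre'],1),round(m['confidence'],2)) for m in bot.pinpoint(cc,n)])
for cc,k in((q,"scene"),(p,"top")):
  for m in bot.silhouettes(cc,"slug1_c"): print(k,np.round(m['centre'],1),round(m['confidence'],2),m['pixels'].sum(),atz(k,m['centre'],.045).round(3))
```

```text
t 28.25 P [ 0.4273 -0.0177  0.2417] x [0.924 0.035 0.382] z [ 0.381  0.021 -0.924] open 13.7 F [-1.3  0.5 -4.2] g 30.0 q [-24.8   7.9 123.8  21.   30.   46.3]
tray_lip 0.3 [245.5 191. ] [237.8 186.1] [ 0.51  -0.119  0.214]
tray_lip 0.4 [244.6 193.9] [237.9 187.7] [ 0.507 -0.119  0.206]
tray_lip 0.5 [243.4 196.7] [238.  189.6] [ 0.503 -0.119  0.199]
scene [(array([242.2, 196.9]), 0.7)]
top [(array([238.2, 183.9]), 0.91)]
tray_fork 0.3 [257. 157.] [196.5 140.9] [ 0.631 -0.009  0.206]
tray_fork 0.4 [255.7 163.3] [197.5 144.6] [ 0.627 -0.009  0.186]
tray_fork 0.5 [253.9 169.6] [198.4 148.8] [ 0.62  -0.009  0.166]
scene [(array([254., 168.]), 0.68), (array([292.7, 252.9]), 0.2)]
top [(array([199.9, 147.1]), 0.9)]
scene [293.2 252.7] 0.72 249 [ 0.578 -0.241  0.045]
scene [225.1 181.8] 0.57 2215 [0.602 0.124 0.045]
scene [159.8 210.9] 0.16 267 [0.366 0.125 0.045]
top [277.3 171.6] 0.59 155 [ 0.582 -0.233  0.045]
```

Run:
```python
import cv2,numpy as np
q=cv2.imread('pics/scene12.png');p=cv2.imread('pics/top12.png')
a=cv2.resize(q[130:300,190:350],None,fx=2.5,fy=2.5);b=cv2.resize(p[110:240,170:330],None,fx=2.5,fy=2.5)
h=np.zeros((430,800,3),np.uint8);h[:a.shape[0],:a.shape[1]]=a;h[:b.shape[0],400:400+b.shape[1]]=b;cv2.imwrite('pics/m12.png',h)
```

```text
(no output)
```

View pics/m12.png

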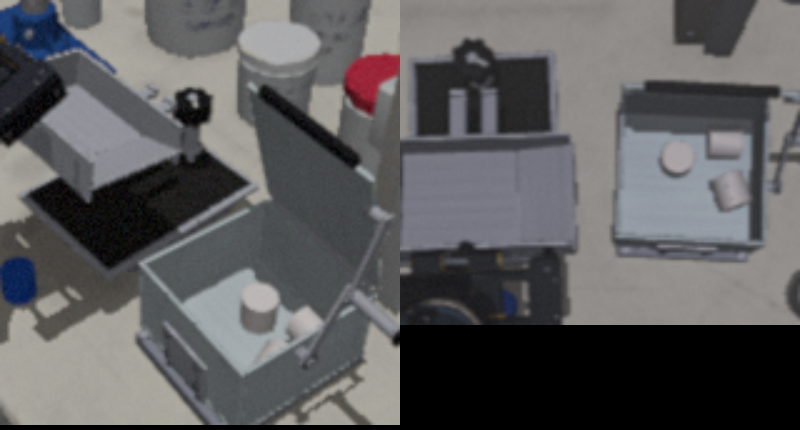

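>>> {"name": "play_rows", "arguments": {
  "moves": [
    [[-8, 0, 27, 0, 0, 0], [-10.5, 0, 25.4, 0, 0, 0], [-10.5, 0, 25.4, 0, 0, 0], [-6, 0, 14.5, 0, 0, 0], [0, 0, 0, 0, 0, 0]]
  ]
}}

```text
time_s: 29.15
position: [0.4365, -0.0237, 0.1465]
tcp_rot: [[0.922, 0.03, 0.387], [0.026, -1.0, 0.016], [0.387, -0.005, -0.922]]
force: [-0.8, 0.2, -3.9]
opening: 0.16
grasp_force: 30.0
```

Run:
```python
from tip import *
s=st(); R=np.array(s['tcp_rot']);P=np.array(s['position']); print(np.round(s['moment'],2))
q=bot.capture("scene"); p=bot.capture("top")
pts={"tray_lip":[.076,.105,.034],"tray_fork":[.2,0,.054]}
for n,c in pts.items():
  c=np.array(c)
  for d in(.3,.4,.5):
    Rd=R@Ro.from_rotvec([0,-d,0]).as_matrix(); print(n,d,proj("scene",P+Rd@c),proj("top",P+Rd@c),(P+Rd@c).round(3))
  for cc,k in((q,"scene"),(p,"top")): print(k,[(np.round(m['centre'],1),round(m['confidence'],2)) for m in bot.pinpoint(cc,n)])
```

```text
t 29.15 P [ 0.4365 -0.0237  0.1465] x [0.922 0.026 0.387] z [ 0.387  0.016 -0.922] open 13.9 F [-0.8  0.2 -3.9] g 30.0 q [-25.   22.9 130.   57.4  12.2   8.4]
[-0.02  0.71  0.02]
tray_lip 0.3 [250.  218.3] [241.3 188.4] [ 0.519 -0.126  0.119]
tray_lip 0.4 [249.1 220.9] [241.3 189.9] [ 0.516 -0.126  0.112]
tray_lip 0.5 [248.  223.5] [241.4 191.6] [ 0.512 -0.126  0.104]
scene [(array([248.1, 223.3]), 0.69)]
top [(array([239.3, 188.9]), 0.65), (array([335.8, 229.5]), 0.33), (array([336.2, 164.9]), 0.19), (array([282.9, 171.2]), 0.17)]
tray_fork 0.3 [260.8 182.9] [203.9 146.6] [ 0.641 -0.017  0.112]
tray_fork 0.4 [259.6 188.6] [204.7 149.8] [ 0.636 -0.017  0.092]
tray_fork 0.5 [257.9 194.3] [205.4 153.6] [ 0.63  -0.018  0.072]
scene [(array([258.1, 193.7]), 0.77)]
top [(array([204.4, 152.5]), 0.88), (array([295.2, 145.5]), 0.25)]
```

>>> {"name": "play_rows", "arguments": {
  "moves": [
    [[-1.8, 0, 4.3, 0, -0.039, 0], [-1.6, 0, 4.4, 0, -0.039, 0], [-1.5, 0, 4.5, 0, -0.039, 0], [-1.3, 0, 4.5, 0, -0.039, 0], [-1.1, 0, 4.6, 0, -0.039, 0]]
  ]
}}

```text
time_s: 29.95
position: [0.4377, -0.0231, 0.1265]
tcp_rot: [[0.977, 0.034, 0.21], [0.033, -0.999, 0.009], [0.21, -0.001, -0.978]]
force: [-2.3, 1.0, 0.5]
opening: 0.162
grasp_force: 30.0
```

>>> {"name": "play_rows", "arguments": {
  "moves": [
    [[-0.9, 0, 4.6, 0, -0.039, 0], [-0.7, 0, 4.6, 0, -0.039, 0], [-0.5, 0, 4.7, 0, -0.039, 0], [-0.4, 0, 4.7, 0, -0.039, 0], [0, 0, 3, 0, -0.039, 0]]
  ]
}}

```text
time_s: 30.45
position: [0.4381, -0.023, 0.1046]
tcp_rot: [[0.999, 0.034, 0.016], [0.034, -0.999, 0.002], [0.016, -0.002, -1.0]]
force: [-1.9, -0.2, 0.3]
opening: 0.161
grasp_force: 30.0
```

Run:
```python
from tip import *
s=st(); R=np.array(s['tcp_rot']);P=np.array(s['position']); print(np.round(s['moment'],2))
q=bot.capture("scene"); p=bot.capture("top")
pts={"tray_lip":[.076,.105,.034],"tray_fork":[.2,0,.054]}
for n,c in pts.items():
  c=np.array(c)
  for d in(-.1,0,.1,.2):
    Rd=R@Ro.from_rotvec([0,-d,0]).as_matrix(); print(n,d,proj("scene",P+Rd@c),proj("top",P+Rd@c),(P+Rd@c).round(3))
  for cc,k in((q,"scene"),(p,"top")): print(k,[(np.round(m['centre'],1),round(m['confidence'],2)) for m in bot.pinpoint(cc,n)])
```

```text
t 30.45 P [ 0.4381 -0.023   0.1046] x [0.999 0.034 0.016] z [ 0.016  0.002 -1.   ] open 14.0 F [-1.9 -0.2  0.3] g 30.0 q [-17.9  29.9 115.8   0.7  33.5  69.5]
[-0.06  0.08  0.04]
tray_lip -0.1 [250.5 228.2] [241.2 189.6] [ 0.521 -0.125  0.079]
tray_lip 0 [249.7 230.7] [241.3 191. ] [ 0.518 -0.125  0.072]
tray_lip 0.1 [248.7 233.2] [241.4 192.6] [ 0.515 -0.125  0.064]
tray_lip 0.2 [247.5 235.6] [241.5 194.4] [ 0.51  -0.126  0.057]
scene [(array([248. , 230.4]), 0.73), (array([292.5, 238.6]), 0.29)]
top [(array([237.7, 190.4]), 0.89)]
tray_fork -0.1 [260.9 192. ] [204.9 149.1] [ 0.643 -0.016  0.074]
tray_fork 0 [259.8 197.5] [205.7 152.1] [ 0.639 -0.016  0.054]
tray_fork 0.1 [258.2 203. ] [206.4 155.6] [ 0.633 -0.016  0.034]
tray_fork 0.2 [256.2 208.5] [207.1 159.5] [ 0.625 -0.017  0.015]
scene [(array([261.1, 200.2]), 0.97), (array([227.4, 214.7]), 0.51)]
top [(array([206.9, 149.9]), 0.86), (array([299.3, 162.3]), 0.16)]
```

>>> {"name": "play_rows", "arguments": {
  "moves": [
    [[0, 0, 2.5, 0, -0.01, 0], [0, 0, 2, 0, 0, 0], [0, 0, 0, 0, 0, 0]]
  ]
}}

```text
time_s: 31.05
position: [0.4368, -0.0227, 0.0995]
tcp_rot: [[0.999, 0.035, 0.004], [0.035, -0.999, 0.003], [0.004, -0.003, -1.0]]
force: [-1.6, -1.2, 8.0]
opening: 0.161
grasp_force: 30.0
```

>>> {"name": "play_rows", "arguments": {
  "moves": [
    [[0, 0, 1.5, 0, 0, 0], [0, 0, 0, 0, 0, 0]]
  ]
}}

```text
time_s: 31.25
position: [0.4358, -0.0228, 0.0984]
tcp_rot: [[0.999, 0.035, 0.002], [0.035, -0.999, 0.003], [0.002, -0.003, -1.0]]
force: [-5.1, -2.7, 13.8]
opening: 0.16
grasp_force: 30.0
```

>>> {"name": "play_rows", "arguments": {
  "moves": [
    [[0, 0, 0, 0, 0, 0], [0, 0, 0, 0, 0, 0], [0, 0, -20, 0, 0, 0], [0, 0, -45, 0, 0, 0], [0, 0, -45, 0, 0, 0]]
  ],
  "fingers": 0
}}

```text
time_s: 31.75
position: [0.4362, -0.0228, 0.2079]
tcp_rot: [[0.999, 0.034, 0.002], [0.034, -0.999, 0.005], [0.002, -0.005, -1.0]]
force: [1.2, -0.8, -0.2]
opening: 0.474
grasp_force: 0.0
```

>>> {"name": "play_rows", "arguments": {
  "moves": [
    [[0, 0, -45, 0, 0, -0.13], [0, 0, -45, 0, 0, -0.137], [0, 0, -45, 0, 0, -0.137], [0, 0, 0, 0, 0, -0.137], [0, 0, 0, 0, 0, -0.137]]
  ]
}}

```text
time_s: 32.25
position: [0.437, -0.0236, 0.3441]
tcp_rot: [[0.753, 0.658, 0.009], [0.658, -0.753, 0.002], [0.008, 0.004, -1.0]]
force: [-0.5, 0.1, -0.4]
opening: 0.495
grasp_force: 0.0
```

>>> {"name": "play_rows", "arguments": {
  "moves": [
    [[0, 0, 0, 0, 0, -0.137], [0, 0, 0, 0, 0, -0.137], [0, 0, 0, 0, 0, -0.137], [0, 0, 0, 0, 0, -0.137], [0, 0, 0, 0, 0, -0.137]]
  ]
}}

```text
time_s: 32.75
position: [0.4361, -0.0233, 0.3421]
tcp_rot: [[0.167, 0.986, 0.004], [0.986, -0.167, 0.004], [0.005, 0.004, -1.0]]
force: [-0.2, -0.1, 0.2]
opening: 0.503
grasp_force: 0.0
```

>>> {"name": "play_rows", "arguments": {
  "moves": [
    [[0, 0, 0, 0, 0, -0.137], [0, 0, 0, 0, 0, 0]]
  ]
}}

```text
time_s: 32.95
position: [0.4361, -0.0233, 0.3421]
tcp_rot: [[0.037, 0.999, 0.004], [0.999, -0.037, 0.004], [0.004, 0.004, -1.0]]
force: [0.6, 0.0, -0.3]
opening: 0.504
grasp_force: 0.0
```

Run:
```python
from tip import *
s=st()
print('button',tri((349.8,263.1),(348.3,166.7)),'knuckle',tri((332.4,248),(326.7,165.3)))
q=bot.capture("scene"); p=bot.capture("top"); cv2.imwrite('pics/scene13.png',q['image']);cv2.imwrite('pics/top13.png',p['image'])
for n in("stay_pin","hood_edge","tray_grip","knob_grip","tray_fork"):
  a=bot.pinpoint(q,n);b=bot.pinpoint(p,n)
  print(n,[(np.round(m['centre'],1),round(m['confidence'],2)) for m in a[:2]],[(np.round(m['centre'],1),round(m['confidence'],2)) for m in b[:2]])
  if a and b: print(tri(a[0]['centre'],b[0]['centre']))
```

```text
t 32.95 P [ 0.4361 -0.0233  0.3421] x [0.037 0.999 0.004] z [ 0.004  0.004 -1.   ] open 43.8 F [ 0.6  0.  -0.3] g 0.0 q [-18.    7.8  99.2   0.3  72.9 -16. ]
button (array([ 0.5711, -0.4144,  0.1781]), array([1.4])) knuckle (array([ 0.5766, -0.3583,  0.1718]), array([2.6]))
stay_pin [(array([338. , 254.9]), 0.57)] [(array([337.2, 163.1]), 0.52)]
(array([ 0.5775, -0.3828,  0.1723]), array([6.3]))
hood_edge [(array([313.7, 177.3]), 0.73), (array([245.4, 207.3]), 0.43)] [(array([294.9, 145.5]), 0.52)]
(array([ 0.5962, -0.2576,  0.3028]), array([2.8]))
tray_grip [(array([198.8, 214.4]), 0.98)] [(array([206.7, 219. ]), 0.56)]
(array([ 0.4266, -0.0277,  0.1133]), array([9.6]))
knob_grip [(array([263.1, 171.8]), 0.69)] [(array([199.9, 134. ]), 0.58)]
(array([ 0.6655, -0.0055,  0.1372]), array([8.2]))
tray_fork [(array([352.8, 312.8]), 0.43)] [(array([205.7, 150. ]), 0.7)]
(array([ 0.9016, -0.0939, -0.634 ]), array([253.3]))
```

>>> {"name": "play_rows", "arguments": {
  "moves": [
    [[-46.6, 1.7, 0, 0, 0, 0], [-46.6, 1.7, 0, 0, 0, 0], [-46.6, 1.7, 0, 0, 0, 0], [-46.6, 1.7, 0, 0, 0, 0]]
  ],
  "fingers": -0.35
}}

```text
time_s: 33.95
position: [0.4362, -0.2116, 0.342]
tcp_rot: [[0.036, 0.999, 0.006], [0.999, -0.036, 0.003], [0.004, 0.006, -1.0]]
force: [0.6, 0.5, -0.3]
opening: 0.338
grasp_force: 0.0
```

>>> {"name": "play_rows", "arguments": {
  "moves": [
    [[-46.6, 1.7, 0, 0, 0, 0], [-46.6, 1.7, 0, 0, 0, 0], [-46.6, 1.7, 0, 0, 0, 0], [-46.6, 1.7, 0, 0, 0, 0]]
  ]
}}

```text
time_s: 34.35
position: [0.436, -0.3985, 0.3411]
tcp_rot: [[0.037, 0.999, 0.006], [0.999, -0.037, 0.004], [0.004, 0.005, -1.0]]
force: [1.2, 0.4, 0.9]
opening: 0.324
grasp_force: 0.0
```

>>> {"name": "play_rows", "arguments": {
  "moves": [
    [[1.7, 45, 0, 0, 0, 0], [1.7, 45, 0, 0, 0, 0], [1.7, 45, 0, 0, 0, 0], [0, 0, 20, 0, 0, 0], [0, 0, 0, 0, 0, 0]]
  ]
}}

```text
time_s: 34.85
position: [0.5713, -0.3949, 0.3181]
tcp_rot: [[0.035, 0.999, 0.0], [0.999, -0.035, 0.008], [0.008, -0.0, -1.0]]
force: [-1.1, 0.4, -0.9]
opening: 0.327
grasp_force: 0.0
```

Run:
```python
from tip import *
s=st(); print((np.array(s['tcp_rot']).T@(np.array([.573,-.396,.182])-s['position'])*1000).round(1))
```

```text
t 34.85 P [ 0.5713 -0.3949  0.3181] x [0.035 0.999 0.008] z [ 0.     0.008 -1.   ] open 28.5 F [-1.1  0.4 -0.9] g 0.0 q [-44.   32.1  65.1   0.3  83.1 -42. ]
[ -2.2   1.7 136.1]
```

>>> {"name": "play_rows", "arguments": {
  "moves": [
    [[-1, 1.5, 40, 0, 0, 0], [0, 0, 40, 0, 0, 0], [0, 0, 25, 0, 0, 0], [0, 0, 15, 0, 0, 0], [0, 0, 0, 0, 0, 0]]
  ],
  "fingers": -0.15
}}

```text
time_s: 35.35
position: [0.5721, -0.3963, 0.2]
tcp_rot: [[0.037, 0.999, 0.002], [0.999, -0.037, 0.007], [0.007, 0.002, -1.0]]
force: [-0.3, -0.2, 1.4]
opening: 0.422
grasp_force: 0.0
```

>>> {"name": "play_rows", "arguments": {
  "moves": [
    [[0, 0, 10, 0, 0, 0], [0, 0, 6, 0, 0, 0], [0, 0, 0, 0, 0, 0]]
  ]
}}

```text
time_s: 35.65
position: [0.5736, -0.3969, 0.1861]
tcp_rot: [[0.037, 0.999, 0.005], [0.999, -0.037, 0.003], [0.004, 0.005, -1.0]]
force: [0.2, 0.8, -0.6]
opening: 0.425
grasp_force: 0.0
```

Run:
```python
from tip import *
s=st()
q=bot.capture("scene"); cv2.imwrite('pics/s14.png',cv2.resize(q['image'][140:310,260:420],None,fx=3.5,fy=3.5))
```

```text
t 35.65 P [ 0.5736 -0.3969  0.1861] x [0.037 0.999 0.004] z [ 0.005  0.003 -1.   ] open 37.0 F [ 0.2  0.8 -0.6] g 0.0 q [-44.   38.9  73.5   0.4  67.6 -42. ]
```

View pics/s14.png

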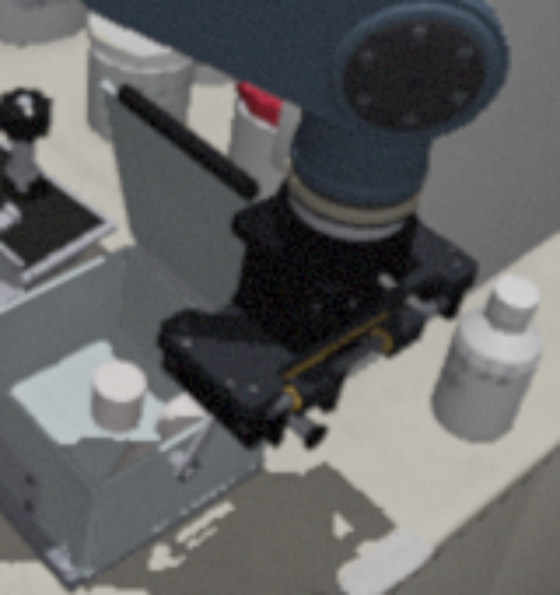

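>>> {"name": "play_rows", "arguments": {
  "moves": [
    [[0, 0, 4, 0, 0, 0], [0, 0, 5, 0, 0, 0], [0, 0, 0, 0, 0, 0]]
  ]
}}

```text
time_s: 36.0
position: [0.5734, -0.3965, 0.1762]
tcp_rot: [[0.037, 0.999, 0.004], [0.999, -0.037, 0.004], [0.005, 0.004, -1.0]]
force: [0.7, 0.5, -0.2]
opening: 0.422
grasp_force: 0.0
```

>>> {"name": "play_rows", "arguments": {
  "moves": [
    [[0, 0, 0, 0, 0, 0], [0, 0, 0, 0, 0, 0], [0, 0, 0, 0, 0, 0], [0, 0, 0, 0, 0, 0], [0, 0, 0, 0, 0, 0]]
  ],
  "fingers": -1
}}

```text
time_s: 36.5
position: [0.5737, -0.3969, 0.1771]
tcp_rot: [[0.037, 0.999, 0.005], [0.999, -0.037, 0.003], [0.004, 0.005, -1.0]]
force: [-1.4, -0.4, 0.6]
opening: 0.151
grasp_force: 30.0
```

Run:
```python
from tip import *
s=st()
```

```text
t 36.5 P [ 0.5737 -0.3969  0.1771] x [0.037 0.999 0.004] z [ 0.005  0.003 -1.   ] open 13.2 F [-1.4 -0.4  0.6] g 30.0 q [-44.   39.4  73.9   0.4  66.6 -42. ]
```

>>> {"name": "play_rows", "arguments": {
  "moves": [
    [[0, -4, -1.5, 0, 0, 0], [0, -4, -1.5, 0, 0, 0], [0, -4, -1.5, 0, 0, 0], [0, -4, -1.5, 0, 0, 0], [0, 0, 0, 0, 0, 0]]
  ]
}}

```text
time_s: 37.0
position: [0.5568, -0.3962, 0.1833]
tcp_rot: [[0.037, 0.999, 0.004], [0.999, -0.037, 0.004], [0.004, 0.004, -1.0]]
force: [1.4, -0.0, 0.2]
opening: 0.15
grasp_force: 30.0
```

>>> {"name": "play_rows", "arguments": {
  "moves": [
    [[0, -4, -1.5, 0, 0, 0], [0, -4, -1, 0, 0, 0], [0, -4, -1, 0, 0, 0], [0, 0, 0, 0, 0, 0]]
  ]
}}

```text
time_s: 37.4
position: [0.5443, -0.3957, 0.1859]
tcp_rot: [[0.037, 0.999, 0.003], [0.999, -0.037, 0.005], [0.005, 0.003, -1.0]]
force: [0.3, -0.1, -3.1]
opening: 0.15
grasp_force: 30.0
```

Run:
```python
from tip import *
s=st()
q=bot.capture("scene"); p=bot.capture("top"); cv2.imwrite('pics/s15.png',q['image'])
a=bot.pinpoint(q,"hood_edge");b=bot.pinpoint(p,"hood_edge")
print([(np.round(m['centre'],1),round(m['confidence'],2)) for m in a[:2]],[(np.round(m['centre'],1),round(m['confidence'],2)) for m in b[:2]])
```

```text
t 37.4 P [ 0.5443 -0.3957  0.1859] x [0.037 0.999 0.005] z [ 0.003  0.005 -1.   ] open 13.0 F [ 0.3 -0.1 -3.1] g 30.0 q [-45.6  37.1  77.4   0.3  65.6 -43.7]
[(array([313.4, 181.1]), 0.84)] [(array([295.1, 146.7]), 0.9)]
```

>>> {"name": "play_rows", "arguments": {
  "moves": [
    [[0, 0, 0, 0, 0, 0], [0, 0, 0, 0, 0, 0], [0, 0, 0, 0, 0, 0], [0, 0, -15, 0, 0, 0], [0, 0, -40, 0, 0, 0]]
  ],
  "fingers": -0.2
}}

```text
time_s: 38.1
position: [0.5438, -0.3943, 0.2387]
tcp_rot: [[0.037, 0.999, -0.001], [0.999, -0.037, 0.01], [0.01, -0.001, -1.0]]
force: [1.0, -0.2, 0.2]
opening: 0.391
grasp_force: 0.0
```

>>> {"name": "play_rows", "arguments": {
  "moves": [
    [[0, 0, -40, 0, 0, 0], [0, 0, -45, 0, 0, 0], [0, 0, -45, 0, 0, 0], [0, 0, 0, 0, 0, 0]]
  ]
}}

```text
time_s: 38.5
position: [0.5474, -0.3988, 0.3821]
tcp_rot: [[0.036, 0.999, 0.019], [0.999, -0.036, -0.01], [-0.009, 0.019, -1.0]]
force: [0.3, -0.5, -0.2]
opening: 0.4
grasp_force: 0.0
```

>>> {"name": "play_rows", "arguments": {
  "moves": [
    [[0, 0, 0, 0, 0, 0.139], [0, 0, 0, 0, 0, 0.139], [0, 0, 0, 0, 0, 0.139], [0, 0, 0, 0, 0, 0.139], [0, 0, 0, 0, 0, 0.139]]
  ],
  "fingers": -1
}}

```text
time_s: 39.0
position: [0.5447, -0.3962, 0.372]
tcp_rot: [[0.672, 0.74, 0.006], [0.74, -0.672, 0.003], [0.006, 0.002, -1.0]]
force: [0.5, -0.3, -0.3]
opening: 0.049
grasp_force: 0.0
```

>>> {"name": "play_rows", "arguments": {
  "moves": [
    [[0, 0, 0, 0, 0, 0.139], [0, 0, 0, 0, 0, 0.139], [0, 0, 0, 0, 0, 0.139], [0, 0, 0, 0, 0, 0.139], [0, 0, 0, 0, 0, 0.139]]
  ]
}}

```text
time_s: 39.5
position: [0.5447, -0.3962, 0.372]
tcp_rot: [[0.99, 0.138, 0.006], [0.138, -0.99, 0.003], [0.006, -0.002, -1.0]]
force: [0.2, 1.0, -1.0]
opening: 0.004
grasp_force: 0.0
```

>>> {"name": "play_rows", "arguments": {
  "moves": [
    [[0, 0, 0, 0, 0, 0.14], [0, 0, 0, 0, 0, 0]]
  ]
}}

```text
time_s: 39.7
position: [0.5447, -0.3963, 0.3719]
tcp_rot: [[1.0, 0.005, 0.006], [0.005, -1.0, 0.003], [0.006, -0.003, -1.0]]
force: [0.0, 0.4, -0.6]
opening: 0.007
grasp_force: 0.0
```

Run:
```python
from tip import *
s=st()
f=lambda x,y:(x/3+110,y/3+90)
for z in(0,.2,.4): print('col',z,atz("top",f(512,108),z).round(3),atz("top",f(575,125),z).round(3))
q=bot.capture("scene"); p=bot.capture("top"); cv2.imwrite('pics/s16.png',q['image']);cv2.imwrite('pics/t16.png',p['image'])
for n in("hood_edge","stay_pin"):
  a=bot.pinpoint(q,n);b=bot.pinpoint(p,n)
  print(n,[(np.round(m['centre'],1),round(m['confidence'],2)) for m in a[:2]],[(np.round(m['centre'],1),round(m['confidence'],2)) for m in b[:2]])
  if a and b: print(tri(a[0]['centre'],b[0]['centre']))
```

```text
t 39.7 P [ 0.5447 -0.3963  0.3719] x [1.    0.005 0.006] z [ 0.006  0.003 -1.   ] open 0.6 F [ 0.   0.4 -0.6] g 0.0 q [-45.7  28.1  64.2   0.4  87.6  44. ]
col 0 [ 0.74  -0.248  0.   ] [ 0.721 -0.315  0.   ]
col 0.2 [ 0.675 -0.231  0.2  ] [ 0.66  -0.287  0.2  ]
col 0.4 [ 0.611 -0.215  0.4  ] [ 0.599 -0.259  0.4  ]
hood_edge [(array([312.9, 179.3]), 0.88)] [(array([295. , 150.3]), 0.58)]
(array([ 0.5875, -0.2597,  0.3018]), array([7.3]))
stay_pin [(array([328.9, 259.5]), 0.77)] []
```

>>> {"name": "play_rows", "arguments": {
  "moves": [
    [[18.8, -35.3, 0, 0, 0, 0], [18.8, -35.3, 0, 0, 0, 0], [18.8, -35.3, 0, 0, 0, 0], [18.8, -35.3, 0, 0, 0, 0], [0, 0, 0, 0, 0, 0]]
  ]
}}

```text
time_s: 40.5
position: [0.6214, -0.2499, 0.3724]
tcp_rot: [[1.0, 0.011, 0.007], [0.011, -1.0, 0.006], [0.007, -0.006, -1.0]]
force: [-1.0, 0.2, 0.5]
opening: 0.004
grasp_force: 0.0
```

>>> {"name": "play_rows", "arguments": {
  "moves": [
    [[0, 0, 30, 0, 0, 0], [0, 0, 30, 0, 0, 0], [0, 0, 20, 0, 0, 0], [0, 0, 14, 0, 0, 0], [0, 0, 0, 0, 0, 0]]
  ]
}}

```text
time_s: 41.0
position: [0.6186, -0.2546, 0.2758]
tcp_rot: [[1.0, 0.004, 0.001], [0.004, -1.0, 0.006], [0.001, -0.006, -1.0]]
force: [0.1, 0.6, -0.1]
opening: 0.004
grasp_force: 0.0
```

Run:
```python
from tip import *
s=st(); P=np.array(s['position'])
print(proj("top",[.585,-.26,.295]),proj("scene",[.585,-.26,.295]))
th=np.radians(np.r_[75,np.linspace(71.5,-1,22)])
C=np.c_[.638-.15*np.cos(th)+.003*np.sin(th)+.0095, .124+.15*np.sin(th)+.003*np.cos(th)+.014]
d=np.diff(np.vstack([[P[0],P[2]],C]),axis=0)*1000
for a,b in zip(th,d): print(round(np.degrees(a),1),b.round(1))
```

```text
t 41.0 P [ 0.6186 -0.2546  0.2758] x [1.    0.004 0.001] z [ 0.001  0.006 -1.   ] open 0.4 F [ 0.1  0.6 -0.1] g 0.0 q [-32.1  31.7  72.7   0.3  75.8  57.6]
[296.1 150.2] [309.6 182.7]
75.0 [-7.   7.9]
71.5 [-8.8 -2.5]
68.0 [-8.5 -3. ]
64.6 [-8.3 -3.5]
61.1 [-8.1 -4. ]
57.7 [-7.9 -4.4]
54.2 [-7.6 -4.9]
50.8 [-7.3 -5.4]
47.3 [-6.9 -5.8]
43.9 [-6.6 -6.2]
40.4 [-6.2 -6.6]
37.0 [-5.8 -6.9]
33.5 [-5.4 -7.3]
30.1 [-4.9 -7.6]
26.6 [-4.4 -7.9]
23.2 [-4.  -8.1]
19.7 [-3.5 -8.3]
16.3 [-3.  -8.5]
12.8 [-2.4 -8.7]
9.4 [-1.9 -8.8]
5.9 [-1.4 -8.9]
2.5 [-0.8 -9. ]
-1.0 [-0.3 -9. ]
```

>>> {"name": "play_rows", "arguments": {
  "moves": [
    [[-7, 0, -5, 0, 0, 0], [-8.8, 0, 0, 0, 0, 0], [-8.5, 0, 3, 0, 0, 0], [-8.3, 0, 3.5, 0, 0, 0], [-8.1, 0, 4, 0, 0, 0]]
  ]
}}

```text
time_s: 41.5
position: [0.5784, -0.255, 0.2733]
tcp_rot: [[1.0, 0.004, 0.006], [0.004, -1.0, 0.003], [0.006, -0.002, -1.0]]
force: [1.7, 0.4, 2.1]
opening: 0.001
grasp_force: 0.8
```

>>> {"name": "play_rows", "arguments": {
  "moves": [
    [[-7.9, 0, 4.4, 0, 0, 0], [-7.6, 0, 4.9, 0, 0, 0], [-7.3, 0, 5.4, 0, 0, 0], [-6.9, 0, 5.8, 0, 0, 0], [0, 0, 0, 0, 0, 0]]
  ]
}}

```text
time_s: 42.0
position: [0.5477, -0.2544, 0.2503]
tcp_rot: [[1.0, 0.004, 0.002], [0.004, -1.0, 0.005], [0.002, -0.005, -1.0]]
force: [-0.2, 0.4, -0.8]
opening: 0.006
grasp_force: 0.0
```

Run:
```python
from tip import *
s=st()
q=bot.capture("scene"); p=bot.capture("top"); cv2.imwrite('pics/s17.png',q['image'])
for th in (71.5,60,50,45,40):
  t=np.radians(th);X=[.638-.177*np.cos(t),-.255,.124+.177*np.sin(t)]; print(th,proj("scene",X),proj("top",X))
for n in("hood_edge",):
  a=bot.pinpoint(q,n);b=bot.pinpoint(p,n)
  print(n,[(np.round(m['centre'],1),round(m['confidence'],2)) for m in a[:2]],[(np.round(m['centre'],1),round(m['confidence'],2)) for m in b[:2]])
```

```text
t 42.0 P [ 0.5477 -0.2544  0.2503] x [1.    0.004 0.002] z [ 0.002  0.005 -1.   ] open 0.5 F [-0.2  0.4 -0.8] g 0.0 q [-35.7  27.7  84.3   0.3  68.   54. ]
71.5 [306.8 183.2] [293.9 151.8]
60 [295.6 193.8] [293.4 166.3]
50 [286.5 204.3] [292.7 177.9]
45 [282.4 209.9] [292.3 183.2]
40 [278.5 215.6] [291.8 188.1]
hood_edge [(array([284.7, 205.7]), 0.64)] [(array([292.5, 181.2]), 0.55)]
```

>>> {"name": "play_rows", "arguments": {
  "moves": [
    [[-6.6, 0, 6.2, 0, 0, 0], [-6.2, 0, 6.6, 0, 0, 0], [-5.8, 0, 6.9, 0, 0, 0], [-5.4, 0, 7.3, 0, 0, 0], [-4.9, 0, 7.6, 0, 0, 0]]
  ]
}}

```text
time_s: 42.7
position: [0.52, -0.2546, 0.2163]
tcp_rot: [[1.0, 0.004, 0.005], [0.004, -1.0, 0.004], [0.005, -0.004, -1.0]]
force: [1.1, -0.0, 0.8]
opening: 0.003
grasp_force: 0.3
```

>>> {"name": "play_rows", "arguments": {
  "moves": [
    [[-4.4, 0, 7.9, 0, 0, 0], [-4, 0, 8.1, 0, 0, 0], [-3.5, 0, 8.3, 0, 0, 0], [-3, 0, 8.5, 0, 0, 0], [-2.4, 0, 8.7, 0, 0, 0]]
  ]
}}

```text
time_s: 43.2
position: [0.5034, -0.2548, 0.1747]
tcp_rot: [[1.0, 0.004, 0.005], [0.004, -1.0, 0.004], [0.005, -0.003, -1.0]]
force: [-0.9, 0.5, 0.1]
opening: 0.001
grasp_force: 0.1
```

>>> {"name": "play_rows", "arguments": {
  "moves": [
    [[-1.9, 0, 6, 0, 0, 0], [-1, 0, 5, 0, 0, 0], [0, 0, 0, 0, 0, 0]]
  ]
}}

```text
time_s: 43.5
position: [0.5003, -0.2545, 0.1635]
tcp_rot: [[1.0, 0.004, 0.004], [0.004, -1.0, 0.005], [0.004, -0.004, -1.0]]
force: [-0.1, 0.9, -0.1]
opening: 0.006
grasp_force: 0.0
```

Run:
```python
from tip import *
s=st()
q=bot.capture("scene"); p=bot.capture("top"); cv2.imwrite('pics/s18.png',q['image'])
for th in (15,10,5,0):
  t=np.radians(th);X=[.638-.177*np.cos(t),-.255,.124+.177*np.sin(t)]; print(th,proj("scene",X),proj("top",X))
for n in("hood_edge",):
  a=bot.pinpoint(q,n);b=bot.pinpoint(p,n)
  print(n,[(np.round(m['centre'],1),round(m['confidence'],2)) for m in a[:2]],[(np.round(m['centre'],1),round(m['confidence'],2)) for m in b[:2]])
```

```text
t 43.5 P [ 0.5003 -0.2545  0.1635] x [1.    0.004 0.004] z [ 0.004  0.005 -1.   ] open 0.5 F [-0.1  0.9 -0.1] g 0.0 q [-38.5  30.9  95.4   0.4  53.7  51. ]
15 [265.4 243.4] [289.2 205.1]
10 [264.1 248.4] [288.6 206.9]
5 [263.3 253.1] [288.1 208.2]
0 [263.  257.5] [287.5 209. ]
hood_edge [(array([266.8, 246.8]), 0.93)] [(array([286.1, 207.3]), 0.64)]
```

>>> {"name": "play_rows", "arguments": {
  "moves": [
    [[-0.5, 0, 5, 0, 0, 0], [-0.5, 0, 5, 0, 0, 0], [0, 0, 5, 0, 0, 0], [0, 0, 0, 0, 0, 0]]
  ]
}}

```text
time_s: 44.1
position: [0.4994, -0.2543, 0.1484]
tcp_rot: [[1.0, 0.004, 0.004], [0.004, -1.0, 0.005], [0.004, -0.005, -1.0]]
force: [-0.1, -0.4, 0.1]
opening: 0.002
grasp_force: 0.0
```

>>> {"name": "play_rows", "arguments": {
  "moves": [
    [[0, 0, 3, 0, 0, 0], [0, 0, 3, 0, 0, 0], [0, 0, 0, 0, 0, 0]]
  ]
}}

```text
time_s: 44.4
position: [0.5002, -0.2548, 0.1444]
tcp_rot: [[1.0, 0.004, 0.006], [0.004, -1.0, 0.003], [0.006, -0.003, -1.0]]
force: [-1.1, 0.4, 6.3]
opening: 0.005
grasp_force: 3.0
```

>>> {"name": "play_rows", "arguments": {
  "moves": [
    [[0, 0, 2, 0, 0, 0], [0, 0, 0, 0, 0, 0]]
  ]
}}

```text
time_s: 44.6
position: [0.5002, -0.2549, 0.1442]
tcp_rot: [[1.0, 0.005, 0.006], [0.005, -1.0, 0.002], [0.006, -0.002, -1.0]]
force: [-4.5, 2.7, 16.3]
opening: 0.002
grasp_force: 8.6
```

>>> {"name": "play_rows", "arguments": {
  "moves": [
    [[0, 0, -10, 0, 0, 0], [0, 0, -30, 0, 0, 0], [0, 0, -45, 0, 0, 0], [0, 0, -45, 0, 0, 0], [0, 0, -45, 0, 0, 0]]
  ]
}}

```text
time_s: 45.1
position: [0.4989, -0.2551, 0.3181]
tcp_rot: [[1.0, 0.004, 0.005], [0.004, -1.0, 0.004], [0.005, -0.004, -1.0]]
force: [1.7, -0.4, 0.2]
opening: -0.001
grasp_force: 0.0
```

>>> {"name": "play_rows", "arguments": {
  "moves": [
    [[-30, -30, 0, 0, 0, 0], [-30, -40, 0, 0, 0, 0], [0, -45, 0, 0, 0, 0], [0, -45, 0, 0, 0, 0], [0, -45, 0, 0, 0, 0]]
  ]
}}

```text
time_s: 45.6
position: [0.4378, -0.0492, 0.3172]
tcp_rot: [[1.0, 0.003, 0.006], [0.003, -1.0, 0.003], [0.006, -0.003, -1.0]]
force: [0.2, -0.1, -0.5]
opening: 0.003
grasp_force: 0.0
```

>>> {"name": "play_rows", "arguments": {
  "moves": [
    [[0, -45, 0, 0, 0, 0], [0, -45, 0, 0, 0, 0], [0, -45, 0, 0, 0, 0], [0, -45, 0, 0, 0, 0], [0, 0, 0, 0, 0, 0]]
  ]
}}

```text
time_s: 46.1
position: [0.4367, 0.1341, 0.3176]
tcp_rot: [[1.0, 0.011, 0.006], [0.011, -1.0, 0.006], [0.006, -0.006, -1.0]]
force: [-0.0, -0.8, -0.2]
opening: 0.006
grasp_force: 0.0
```

Run:
```python
from tip import *
s=st()
q=bot.capture("scene"); p=bot.capture("top"); cv2.imwrite('pics/s19.png',q['image']);cv2.imwrite('pics/t19.png',p['image'])
for th in (10,5,0):
  t=np.radians(th);X=[.638-.177*np.cos(t),-.255,.127+.177*np.sin(t)]; print(th,proj("scene",X),proj("top",X))
for n in("hood_edge","tray_grip","tray_lip","tray_fork","knob_grip","plate_centre"):
  a=bot.pinpoint(q,n);b=bot.pinpoint(p,n)
  print(n,[(np.round(m['centre'],1),round(m['confidence'],2)) for m in a[:2]],[(np.round(m['centre'],1),round(m['confidence'],2)) for m in b[:2]])
  if a and b: print(tri(a[0]['centre'],b[0]['centre']))
for n in("hood_edge",):
  for c,k in((q,"scene"),(p,"top")):
    # dark strip pixels near the front edge
    g=c['image'].max(2); x0,y0=proj(k,[.461,-.255,.13]).astype(int); w=g[y0-30:y0+30,x0-50:x0+50]; ys,xs=np.nonzero(w<50); print(k,len(xs),xs.mean()+x0-50,ys.mean()+y0-30)
for X in([.424,-.027,.103],[.515,-.125,.065],[.636,-.018,.05]): print(proj("scene",X),proj("top",X))
```

```text
t 46.1 P [0.4367 0.1341 0.3176] x [1.    0.011 0.006] z [ 0.006  0.006 -1.   ] open 0.5 F [-0.  -0.8 -0.2] g 0.0 q [ 2.8 11.  99.1  0.3 69.5 92. ]
10 [264.2 247.5] [288.7 206.8]
5 [263.4 252.3] [288.2 208.1]
0 [263.  256.7] [287.6 208.9]
hood_edge [(array([266.5, 254.4]), 0.86)] [(array([287.9, 205.9]), 0.67)]
(array([ 0.4697, -0.256 ,  0.1298]), array([1.2]))
tray_grip [(array([202.7, 215.2]), 0.65), (array([265.5, 168.4]), 0.29)] [(array([200.9, 220.5]), 0.63)]
(array([ 0.4332, -0.0136,  0.0935]), array([5.3]))
tray_lip [(array([251.4, 231.9]), 0.69)] [(array([239.8, 191. ]), 0.75), (array([139.2, 238.6]), 0.2)]
(array([ 0.5224, -0.1221,  0.0606]), array([4.5]))
tray_fork [(array([261.9, 197.3]), 0.67), (array([160.7, 211.6]), 0.65)] [(array([205. , 151.6]), 0.66)]
(array([ 0.6441, -0.0151,  0.0504]), array([4.5]))
knob_grip [(array([267.7, 171. ]), 0.79)] [(array([199.7, 134.3]), 0.73)]
(array([ 0.6712, -0.0088,  0.1376]), array([2.6]))
plate_centre [(array([245. , 205.4]), 0.81), (array([293.6, 239. ]), 0.32)] [(array([202.4, 168. ]), 0.86)]
(array([ 0.5916, -0.0047,  0.0383]), array([2.2]))
scene 303 262.5940594059406 257.029702970297
top 129 285.4651162790698 208.47286821705427
[200.7 217. ] [205.8 222.4]
[248.7 232.8] [241.3 192.4]
[259.4 199.1] [206.4 153.3]
```

```bash
python3 -c "
from rig import bot
print(bot.hand_in())"
```

```text
the job is handed in; nothing more can be done
None
```

The job is handed in, with no verdict returned. All three white cylinders (the tray's own and the two loose ones) were tipped into the hopper, the knob was turned about 5 rad clockwise, the empty tray is back upright on the shaker plate, and the lid is shut after the stay was broken. The grip slipped on the first tip, so one cylinder rolled into the hopper early.

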